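# Set out the table condiments in their saucers

### The arm

A 6-joint arm with a two-finger parallel gripper is mounted at the origin on a cart in front of the work surface, level with it; the furniture and walls round the work are solid. World frame = base frame: x ahead of the robot, y to its left, z up, the work surface at z = 0. Lengths are in m, angles in rad, forces in N, time in s.
With the tool pointing down it reaches from about 0.225 to 0.875 m from the base axis. Payload 3.4 kg.
Tool frame: the origin (TCP) lies at the very end of the fingers, on their centre line; the grasp point (between the pads) lies 19 mm behind it (manip.pinch_z is the distance from the TCP to the grasp point, in m); x points along the fingers, y is the direction in which the jaws open and shut, and the axes are right-handed (so a half turn about x gives the same grasp; the last joint's range is limited). The gripper opens to 85 mm and grips with 20 to 120 N. Pads are 22 mm wide; open, the fingers measure 114 mm over their backs; the gripper's body (76 mm by 85 mm) begins 54 mm behind the grasp point. The pads swing forward as they close: fully open they stand 13 mm farther back than shut.
Start: joints at [1.188, 0.276, 1.505, -0, 1.361, -0.121], TCP at [0.149, 0.555, 0.231] pointing down, gripper open.
Joint ranges: [-2.89, 2.89], [-0.75, 2.08], [0.22, 2.7], [-1.18, 4.32], [0.11, 2.71], [-2.7, 2.7]. Speed limits (rad/s): [2.57, 2.57, 3.14, 3.14, 3.14, 3.14].

### API

Orientations are given as a rotation vector (axis times angle).
In Python, from workcell import manip, vision, job gives the robot as it stands. The module is installed in compiled form; this text tells all that it offers.
- The arm moves only by the shell command python3 -m handwheel 'ROWS'. ROWS is JSON, one flat list of numbers, 7 for each row, row after row: the shift along the tool's x, y, z in mm, then the turn, a rotation vector about the tool's x, y, z in degrees, then the opening, from 0 (shut) to 1 (fully open). In form: [dx, dy, dz, wx, wy, wz, claw, dx, dy, dz, wx, wy, wz, claw, ...]. A call has 1 to 10 rows; each row shifts and turns the pose as measured when the row begins, along the tool's axes as they then stand; what a row does not reach is not made up. A row lasts 1/10 s, in which the tool goes at most 50 mm and 8.59 degrees, less where a joint would pass 70% of its speed; a pose out of reach is approached as far as the arm can. A call is refused whole if a number of a shift passes 50 or a number of a turn 8.59, either way. A call with a gripper value outside its range is refused whole. The fingers move at their own pace and stop on an object; the grip force is fixed at half the most. Time passes only in rows, so rows that do not move let the fingers close. It gives the time, the measured TCP pose, the force and the opening at its end, in the units of the state.
- manip.read_state(): the state, without advancing time (a new reading comes with each control period).
- vision.get_image(name): name is "scene" or "top" or "wrist"; returns the picture (384x512x3 uint8, red, green, blue); there is no depth.
- vision.camera_params(name): a dict with "camera_matrix" (3x3 intrinsics, pixels), "camera_from_world" (4x4, takes a point from world to camera coordinates); the wrist camera has in their place "T_tool_cam" (4x4, takes a point from camera to tool coordinates, whose origin is the TCP and whose axes are the tool frame's). Camera axes: x right, y up, looking along -z (the intrinsics and any distortion apply to the point x, -y, -z); pixel columns grow to the right and rows downward; lengths in m; the calibration is good to about 2 mm. The wrist camera is an equidistant fisheye: a pixel r from the principal point sees the ray r / f radians off the axis. A picture is of the moment at which its call begins: read the wrist's pose just before it. camera_params takes no time and is no camera call.
- job.hand_in(): hands the job in, once; it reports no verdict.
The state is a dict: "t": time; "qpos": joint angles; "joint_velocities": joint speeds; "effort": joint torques, N m; "tool_pos": TCP position; "ee_rot": TCP orientation; "wrist_force": force on the tool from outside, world axes, zero at the start; "torque": the same for the moment, N m; "gripper_width": opening from 0.0 (shut) to 1.0 (fully open).
Only numpy, scipy, OpenCV 4.12 (cv2) and the standard library are available. Lean on these libraries where they do the work, as an engineer would, in place of code of your own. Each camera call takes 0.05 s, during which the arm holds its last target.

### The job

Set out the table condiments in their wooden saucers: the squat red-lidded pot in the large round saucer, the salt shaker in the square one, and one corked glass bottle in each of the two small round ones. Stand each upright inside the rim, centred in its saucer, without tipping any over, and let go. Leave the black-capped spice jar and the kitchen timer where they stand.

Things in the scene. Friction and masses are not known exactly. Their poses are not given: they have to be found in the camera images.
- pot: squat round pot with a red screw lid, 58 mm wide and 50 mm high, loose, upright; to be gripped across its full width, 30 to 40 mm above its foot. About 0.09 kg. Origin: centre of the underside, z up
- shaker: salt shaker of clear glass with grey contents and a grey domed cap, 90 mm high, loose, upright. Body 44 mm wide up to 66 mm, to be gripped 35 to 55 mm above its foot; cap 34 mm wide. About 0.1 kg. Origin: centre of the underside, z up
- corked_1: small clear glass bottle with a light-brown cork and a green sprig inside, 100 mm high with the cork, loose, upright. Round body 48 mm wide, to be gripped 35 to 55 mm above its foot (neck and cork are slimmer; do not grip the cork). Its twin is identical. About 0.28 kg. Origin: centre of the underside, z up
- corked_2: small clear glass bottle with a light-brown cork and a green sprig inside, 100 mm high with the cork, loose, upright. Round body 48 mm wide, to be gripped 35 to 55 mm above its foot (neck and cork are slimmer; do not grip the cork). Its twin is identical. About 0.28 kg. Origin: centre of the underside, z up
- saucer_large: large round wooden saucer, 112 mm outside diameter, 12 mm high at the rim, recess about 96 mm wide, recess floor 5 mm above the worktop. Fixed to the worktop. (Over all these things: a wall shelf hangs above the back of the worktop, its front edge at x = 0.61 m, its underside at z = 0.56 m; carry low, so that the wrist stays clear of it. Nothing loose is over 105 mm high.) Origin: centre of the underside, z up
- saucer_square: square wooden saucer, 90 mm outside, 12 mm high at the rim, recess 76 mm square, recess floor 5 mm above the worktop. Fixed to the worktop, turned up to 0.6 rad. Origin: centre of the underside, z up
- saucer_small_1: small round wooden saucer, 82 mm outside diameter, 12 mm high at the rim, recess about 66 mm wide, recess floor 5 mm above the worktop. Fixed to the worktop. The other small saucer is identical. Origin: centre of the underside, z up
- saucer_small_2: small round wooden saucer, 82 mm outside diameter, 12 mm high at the rim, recess about 66 mm wide, recess floor 5 mm above the worktop. Fixed to the worktop. The other small saucer is identical. Origin: centre of the underside, z up
- black_cap_jar: slim spice jar with a black cap, 41 mm wide, 105 mm high, loose; to be left where it is. Origin: centre of the underside, z up
- timer: white round kitchen timer with a ribbed dial on top, 65 mm wide, 54 mm high, loose; to be left where it is. Origin: centre of the underside, z up

How it is judged:
By the outcome, as a careful person would: the job done as asked, in the order asked, and still so for the second after the job is handed in, with the robot touching nothing.
It also fails if it takes over 102 s, if anything falls off the work surface, if the arm or the gripper's body presses on something with over 40 N, if the wrist force passes 120 N, or if a joint passes its speed limit or range.

## Working session

There is one attempt and no reset: what is moved stays moved. The work goes in short steps, Python scripts to look and compute and a shell command to move; the robot and the scene stay as the last step left them, time stands still between calls to the robot, and variables do not carry over. Pictures are saved under pics/ and viewed, and the job is handed in when it is done.

```bash
mkdir -p pics; ls; python3 - <<'E'
from workcell import manip, vision, job
import cv2, numpy as np
s=manip.read_state(); print(s, manip.pinch_z)
for n in ("scene","top","wrist"):
    im=vision.get_image(n); cv2.imwrite(f"pics/{n}0.png",im[:,:,::-1]); print(n,vision.camera_params(n))
E
```

```text
pics
{'t': 0.0, 'qpos': array([ 1.18795027e+00,  2.76584001e-01,  1.50613947e+00, -1.46631269e-05,
        1.36067265e+00, -1.20994703e-01]), 'joint_velocities': array([-7.72058053e-06,  5.95428628e-04, -6.71016781e-04,  4.36251518e-04,
        1.34212249e-03,  3.04443276e-03]), 'effort': array([-3.47852147e-03, -4.16773403e+01, -2.45806915e+01, -1.99248821e-04,
        1.04793644e-02, -5.67119309e-05]), 'tool_pos': array([0.14866009, 0.55490829, 0.23044344]), 'ee_rot': array([ 0.20418341,  1.56144083, -0.2069391 ]), 'wrist_force': array([-0.22813517, -0.1419923 , -0.07652145]), 'torque': array([0.00295148, 0.04419498, 0.00237114]), 'gripper_width': 1.0010097575074983} 0.0187
scene {'camera_matrix': array([[494.04786493,   0.        , 258.27222559],
       [  0.        , 494.04786493, 191.37391285],
       [  0.        ,   0.        ,   1.        ]]), 'camera_from_world': array([[ 0.48996659, -0.87172204,  0.00578164, -0.18534468],
       [ 0.48773975,  0.27962763,  0.82699354, -0.24602104],
       [-0.7225252 , -0.40237927,  0.56218169, -1.43425182],
       [ 0.        ,  0.        
[... 309 characters left out ...]
,  0.02325529,  0.18754062, -0.45184139],
       [-0.18723866, -0.0145648 ,  0.98220647, -0.92486727],
       [ 0.        ,  0.        ,  0.        ,  1.        ]])}
wrist {'camera_matrix': array([[297.31863964,   0.        , 256.74279166],
       [  0.        , 297.31863964, 192.18888801],
       [  0.        ,   0.        ,   1.        ]]), 'T_tool_cam': array([[ 3.13948716e-04,  2.93033534e-01, -9.56102112e-01,
        -1.43290097e-01],
       [ 9.99999765e-01, -6.74854713e-04,  1.21528422e-04,
        -6.37634826e-04],
       [-6.09618114e-04, -9.56101926e-01, -2.93033677e-01,
        -7.55327664e-02],
       [ 0.00000000e+00,  0.00000000e+00,  0.00000000e+00,
         1.00000000e+00]])}
```

View pics/scene0.png

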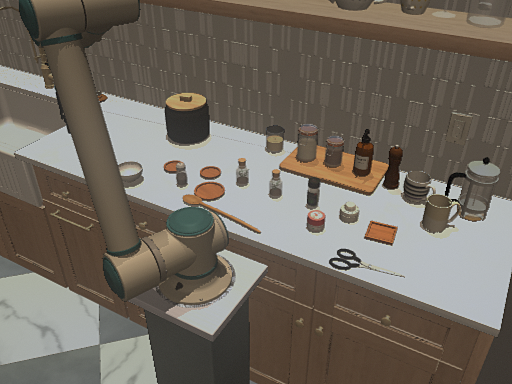

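View pics/top0.png

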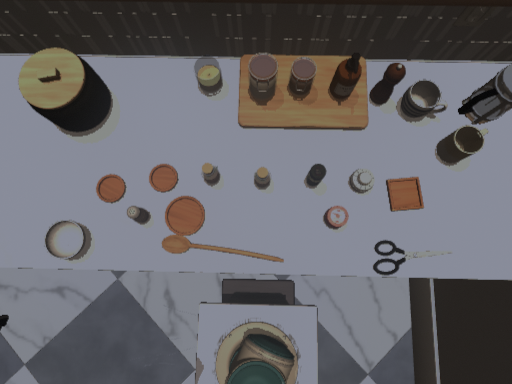

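View pics/wrist0.png

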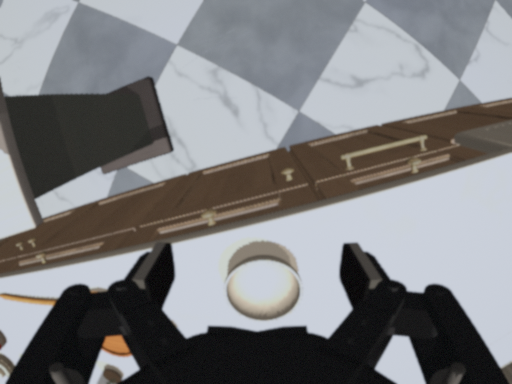

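The top view shows the saucers (round at 111,188; 164,178; 185,215; square at 405,194), shaker (~137,215), bottles (~210,175; 262,178), jar (~316,175), timer (~363,180) and pot (~337,217). I'll enlarge it next.

```bash
python3 - <<'E'
import cv2
im=cv2.imread("pics/top0.png")
for i,(x,y,w,h) in enumerate([(90,155,130,90),(180,150,130,90),(300,150,130,90)]):
    cv2.imwrite(f"pics/c{i}.png",cv2.resize(im[y:y+h,x:x+w],None,fx=6,fy=6,interpolation=cv2.INTER_CUBIC))
im=cv2.imread("pics/scene0.png")
cv2.imwrite("pics/s0.png",cv2.resize(im[150:210,160:290],None,fx=6,fy=6,interpolation=cv2.INTER_CUBIC))
cv2.imwrite("pics/s1.png",cv2.resize(im[165:255,280:410],None,fx=6,fy=6,interpolation=cv2.INTER_CUBIC))
E
```

```text
(no output)
```

View pics/c0.png

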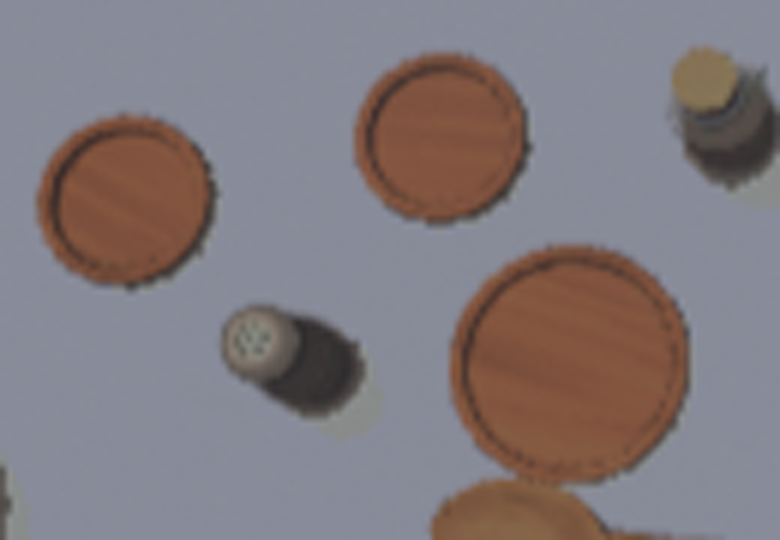

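View pics/c1.png

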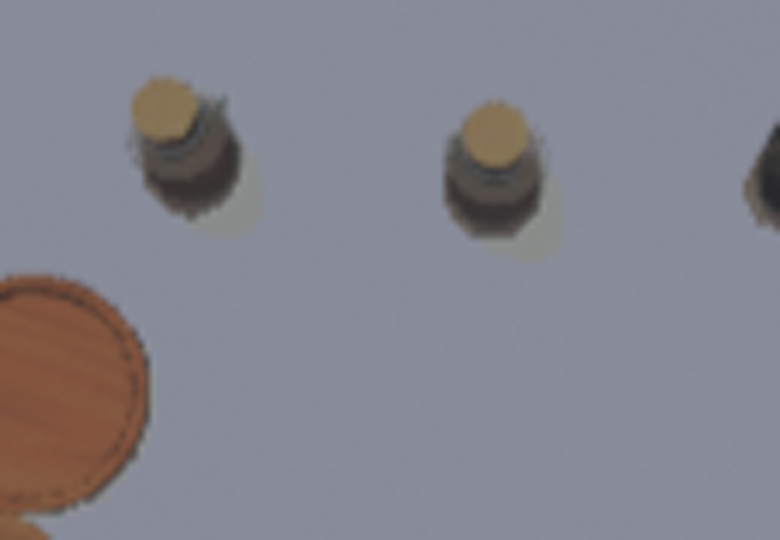

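View pics/c2.png

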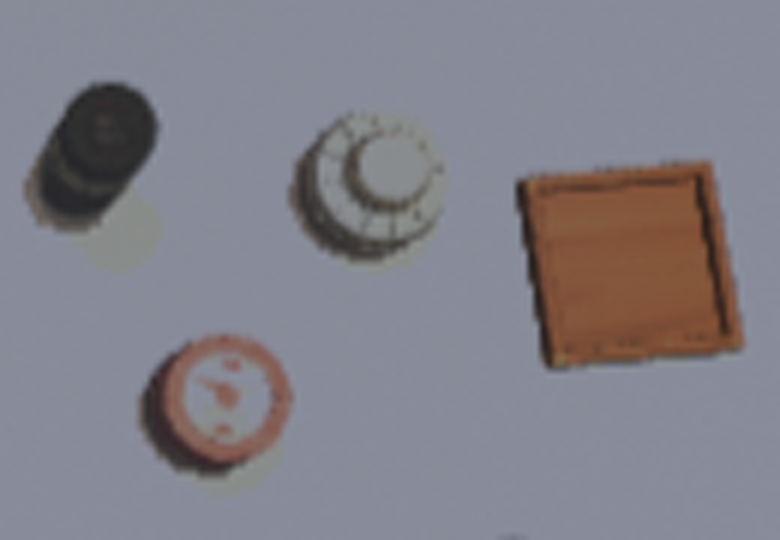

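View pics/s0.png

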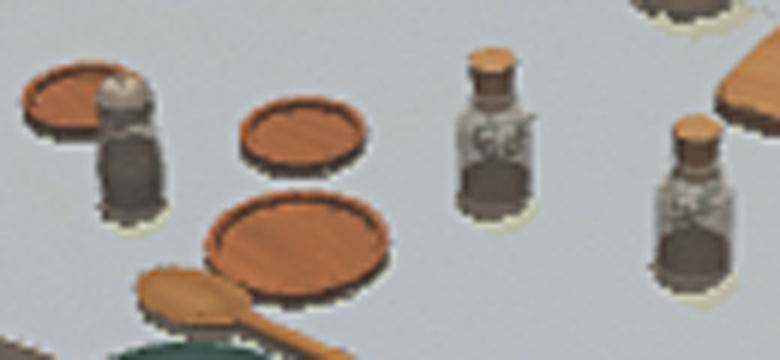

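View pics/s1.png

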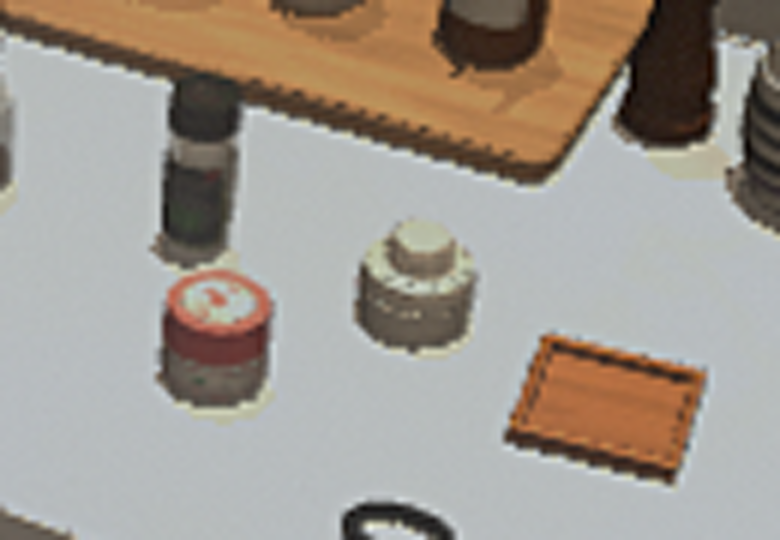

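```bash
cat > h.py <<'E'
import numpy as np, cv2
from scipy.spatial.transform import Rotation as R
from workcell import manip, vision
def ray(n,u,v):
    p=vision.camera_params(n); K=p["camera_matrix"]; T=p["camera_from_world"]
    d=np.array([(u-K[0,2])/K[0,0],-(v-K[1,2])/K[1,1],-1.]); Rm=T[:3,:3]
    return -Rm.T@T[:3,3], Rm.T@d
def at(n,u,v,z):
    c,d=ray(n,u,v); return c+d*(z-c[2])/d[2]
def cr(c,o,s=6): return ((c[0]+.5)/s-.5+o[0],(c[1]+.5)/s-.5+o[1])
def wp(P,st=None):  # project world to wrist
    st=st or manip.read_state(); p=vision.camera_params("wrist"); K=p["camera_matrix"];T=p["T_tool_cam"]
    t=R.from_rotvec(st["ee_rot"]).inv().apply(np.array(P)-st["tool_pos"])
    c=T[:3,:3].T@(t-T[:3,3]); x,y,z=c[0],-c[1],-c[2]
    r=np.hypot(x,y); th=np.arctan2(r,z); return K[0,2]+K[0,0]*th*x/r, K[1,2]+K[1,1]*th*y/r
def wat(u,v,z,st):
    p=vision.camera_params("wrist"); K=p["camera_matrix"];T=p["T_tool_cam"]
    a=np.array([(u-K[0,2])/K[0,0],(v-K[1,2])/K[1,1]]); th=np.linalg.norm(a); a=a/th*np.sin(th)
    d=T[:3,:3]@np.array([a[0],-a[1],-np.cos(th)]); Rt=R.from_rotvec(st["ee_rot"])
    d=Rt.apply(d); c=Rt.apply(T[:3,3])+st["tool_pos"]; return c+d*(z-c[2])/d[2]
E
python3 - <<'E'
from h import *
np.set_printoptions(precision=4,suppress=True)
c0,c1,c2=(90,155),(180,150),(300,150); s0,s1=(160,150),(280,165)
print(R.from_rotvec(manip.read_state()["ee_rot"]).as_matrix())
for n,t,s,z in [("smallA",cr((126,200),c0),cr((83,97),s0),.012),("smallB",cr((441,137),c0),cr((303,132),s0),.012),
 ("large",cr((570,364),c0),cr((297,242),s0),.012),("square",cr((633,264),c2),cr((610,402),s1),.012),
 ("shaker",cr((258,342),c0),cr((124,88),s0),.085),("b1",cr((164,108),c1),cr((492,60),s0),.1),("b2",cr((495,134),c1),cr((696,129),s0),.1),
 ("pot",cr((226,399),c2),cr((219,300),s1),.05),("jar",cr((112,128),c2),cr((205,87),s1),.105),("timer",cr((392,167),c2),cr((423,234),s1),.054)]:
    print(n,at("top",*t,z),at("scene",*s,z))
q=[at("top",*cr(c,c2),.012)[:2] for c in [(525,178),(712,163),(743,345),(550,365)]]
print(q,[np.degrees(np.arctan2(*(q[(i+1)%4]-q[i])[::-1])) for i in range(4)])
for c in [(160,265),(205,225)]: print("spoon/sciss",at("top",*c,0))
E
```

```text
[[-0.0005  0.2588  0.9659]
 [-0.0013  0.9659 -0.2588]
 [-1.     -0.0014 -0.0001]]
smallA [0.4571 0.4233 0.012 ] [0.4486 0.4179 0.012 ]
smallB [0.4911 0.2763 0.012 ] [0.4839 0.2705 0.012 ]
large [0.3844 0.2082 0.012 ] [0.3781 0.2036 0.012 ]
square [ 0.4605 -0.4073  0.012 ] [ 0.4544 -0.4112  0.012 ]
shaker [0.3822 0.3283 0.085 ] [0.3762 0.3234 0.085 ]
b1 [0.5002 0.1392 0.1   ] [0.4936 0.1348 0.1   ]
b2 [ 0.4919 -0.0046  0.1   ] [ 0.4851 -0.0087  0.1   ]
pot [ 0.3877 -0.208   0.05  ] [ 0.386  -0.2102  0.05  ]
jar [ 0.4967 -0.1492  0.105 ] [ 0.4968 -0.1484  0.105 ]
timer [ 0.4944 -0.2839  0.054 ] [ 0.4933 -0.2857  0.054 ]
[array([ 0.5006, -0.3589]), array([ 0.5099, -0.447 ]), array([ 0.4235, -0.456 ]), array([ 0.4119, -0.3665])] [np.float64(-83.973259974614), np.float64(-174.02590934702994), np.float64(97.32815757276715), np.float64(4.8972536833369436)]
spoon/sciss [0.2467 0.2699 0.    ]
spoon/sciss [0.3598 0.1516 0.    ]
```

```bash
python3 -m handwheel '[0,0,30,-7.5,0,0,1, 0,0,30,-7.5,0,0,1, 0,-45,15,0,0,0,1, 0,-45,15,0,0,0,1, 0,-45,15,0,0,0,1, 0,-45,15,0,0,0,1, 0,-45,15,0,0,0,1, 0,-45,15,0,0,0,1, 0,-45,15,0,0,0,1, 0,-45,15,0,0,0,1]'
```

```text
t: 1.15
tool_pos: [0.3363, 0.1776, 0.2267]
ee_rot: [-0.021, 1.572, 0.017]
wrist_force: [1.1, 0.9, -0.1]
gripper_width: 1.001
```

```bash
python3 -m handwheel '[7,-46,6,0,0,0,1, 7,-46,6,0,0,0,1, 7,-46,6,0,0,0,1, 7,-46,6,0,0,0,1, 7,-46,6,0,0,0,1, 7,-46,6,0,0,0,1, 7,-46,6,0,0,0,1, 7,-46,6,0,0,0,1, 0,-20,0,0,0,0,1, 0,0,0,0,0,0,1]'
python3 - <<'E'
from h import *
s=manip.read_state();print(s["tool_pos"],s["ee_rot"],R.from_rotvec(s["ee_rot"]).as_matrix().round(3))
im=vision.get_image("wrist"); cv2.imwrite("pics/w1.png",im[:,:,::-1])
for n,P in [("pot",(.3877,-.208,.05)),("pot",(.386,-.21,.05))]: print(n,wp(P,s))
E
```

```text
t: 2.15
tool_pos: [0.3947, -0.2314, 0.1702]
ee_rot: [-0.015, 1.563, 0.009]
wrist_force: [-0.1, 0.2, -0.3]
gripper_width: 1.002
[ 0.39471354 -0.23136472  0.17015336] [-0.01493519  1.56329761  0.00895975] [[ 0.007 -0.015  1.   ]
 [-0.004  1.     0.015]
 [-1.    -0.004  0.007]]
pot (np.float64(283.3218277791462), np.float64(179.11491145512142))
pot (np.float64(281.2215806844983), np.float64(177.2798983458171))
```

View pics/w1.png

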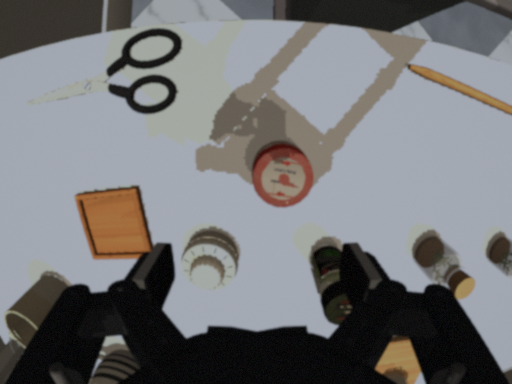

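```bash
cat > crop.py <<'E'
import cv2,sys
f,x,y,w,h,s,o=sys.argv[1:]; x,y,w,h,s=map(int,(x,y,w,h,s)); im=cv2.imread(f)
cv2.imwrite(o,cv2.resize(im[y:y+h,x:x+w],None,fx=s,fy=s,interpolation=cv2.INTER_CUBIC))
E
python3 crop.py pics/w1.png 60 130 270 130 3 pics/w1c.png
```

```text
(no output)
```

View pics/w1c.png

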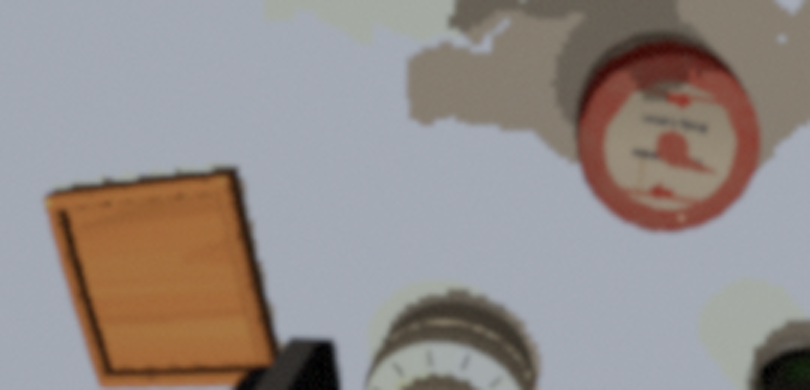

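```bash
python3 - <<'E'
from h import *
s=manip.read_state()
print(wat(*cr((670,142),(60,130),3),.05,s))
q=[wat(*cr(c,(60,130),3),.012,s)[:2] for c in [(48,200),(230,178),(275,358),(103,386)]]
print(q,np.mean(q,0))
E
```

```text
[ 0.38534135 -0.20686594  0.05      ]
[array([ 0.42143499, -0.45191378]), array([ 0.41086764, -0.36544258]), array([ 0.4858639 , -0.35575403]), array([ 0.50680532, -0.44224254])] [ 0.45624296 -0.40383823]
```

```bash
python3 -m handwheel '[15,24,-9,0,0,0,1, 35,0,0,0,0,0,1, 35,0,0,0,0,0,1, 30,0,0,0,0,0,1, 0,0,0,0,0,0,1]'
python3 - <<'E'
from h import *
s=manip.read_state();print(s["tool_pos"])
im=vision.get_image("wrist"); cv2.imwrite("pics/w2.png",im[:,:,::-1])
print([wp(P,s) for P in [(.386,-.2075,.05)]])
E
```

```text
t: 2.7
tool_pos: [0.3857, -0.1993, 0.0539]
ee_rot: [-0.016, 1.56, 0.014]
wrist_force: [-1.2, 1.4, 0.4]
gripper_width: 1.001
[ 0.38571093 -0.19934679  0.05393994]
[(np.float64(242.827989289603), np.float64(245.03158908862838))]
```

View pics/w2.png

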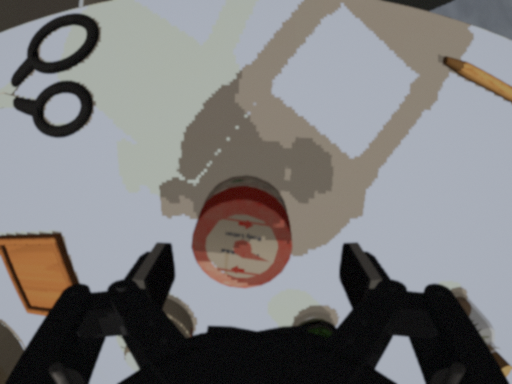

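```bash
python3 -m handwheel '[0,-8,0,0,0,0,1, 22,0,0,0,0,0,1, 22,0,0,0,0,0,1, 0,0,0,0,0,0,1]'
python3 - <<'E'
from h import *
s=manip.read_state();print(s["tool_pos"],s["wrist_force"])
E
```

```text
t: 3.15
tool_pos: [0.3935, -0.2119, 0.0176]
ee_rot: [-0.028, 1.545, 0.008]
wrist_force: [0.3, -0.4, 0.3]
gripper_width: 1.002
[ 0.3934753  -0.21192589  0.01758482] [ 0.32443772 -0.35122644  0.25079361]
```

```bash
cat >> h.py <<'E'
def go(x,y,z,yaw=0):
    s=manip.read_state(); Rt=R.from_rotvec(s["ee_rot"])
    Rd=R.from_euler('z',yaw,degrees=True)*R.from_rotvec([0,np.pi/2,0])
    d=Rt.inv().apply(np.array([x,y,z])-s["tool_pos"])*1000; w=np.degrees((Rt.inv()*Rd).as_rotvec())
    print("t %.2f pos"%s["t"],s["tool_pos"].round(4),"F",s["wrist_force"].round(1),"grip %.3f"%s["gripper_width"],"qp",s["qpos"].round(2)); print("shift",d.round(1),"turn",w.round(2))
E
python3 -c "
from h import *
go(.386,-.2075,.010)"
```

```text
t 3.15 pos [ 0.3935 -0.2119  0.0176] F [ 0.3 -0.4  0.3] grip 1.002 qp [-0.65  0.31  2.1   0.01  0.7  -2.25]
shift [ 7.3  4.7 -7.6] turn [1.3  1.45 0.75]
```

```bash
python3 -m handwheel '[3,5,-8,1.3,1.4,0.7,1, 0,0,0,0,0,0,1, 0,0,0,0,0,0,1]'; python3 -c "
from h import *
go(.386,-.2075,.010)"
```

```text
t: 3.45
tool_pos: [0.3889, -0.2101, 0.0191]
ee_rot: [-0.005, 1.563, -0.005]
wrist_force: [0.2, -0.7, 0.3]
gripper_width: 0.999
t 3.45 pos [ 0.3889 -0.2101  0.0191] F [ 0.2 -0.7  0.3] grip 0.999 qp [-0.65  0.31  2.09 -0.    0.73 -2.22]
shift [ 9.   2.6 -3. ] turn [-0.    0.46  0.36]
```

```bash
python3 -m handwheel '[12,4,-4,0,0.5,0.4,1, 0,0,0,0,0,0,1]'; python3 -c "
from h import *
go(.386,-.2075,.010)"
```

```text
t: 3.65
tool_pos: [0.3863, -0.2071, 0.0082]
ee_rot: [-0.002, 1.568, -0.001]
wrist_force: [0.1, 0.1, 0.0]
gripper_width: 0.997
t 3.65 pos [ 0.3863 -0.2071  0.0082] F [0.1 0.1 0. ] grip 0.997 qp [-0.65  0.33  2.11  0.    0.7  -2.22]
shift [-1.8 -0.4 -0.3] turn [0.02 0.17 0.12]
```

```bash
python3 -m handwheel '[0,0,0,0,0,0,0.3, 0,0,0,0,0,0,0.3, 0,0,0,0,0,0,0.3, 0,0,0,0,0,0,0.3, 0,0,0,0,0,0,0.3]'; python3 - <<'E'
from h import *
go(.386,-.2075,.010)
im=vision.get_image("wrist"); cv2.imwrite("pics/w3.png",im[:,:,::-1])
E
```

```text
t: 4.15
tool_pos: [0.3866, -0.2073, 0.0086]
ee_rot: [-0.003, 1.567, -0.001]
wrist_force: [0.2, -0.1, -0.1]
gripper_width: 0.666
t 4.15 pos [ 0.3866 -0.2073  0.0086] F [ 0.2 -0.1 -0.1] grip 0.666 qp [-0.65  0.33  2.1   0.    0.7  -2.22]
shift [-1.4 -0.2 -0.6] turn [0.05 0.21 0.14]
```

View pics/w3.png

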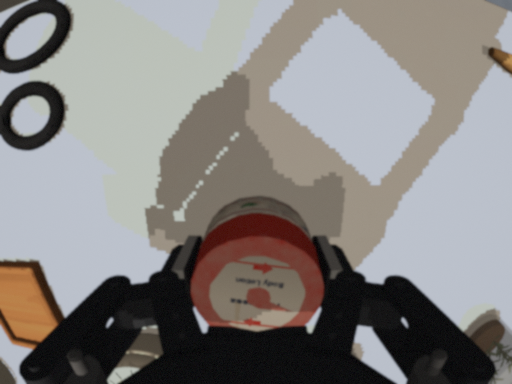

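```bash
python3 -c "
from h import *
s=manip.read_state(); print(wat(257,283,.05,s))"
python3 -m handwheel '[-20,0,0,0,0,0,0.3, -40,0,0,0,0,0,0.3, -40,0,0,0,0,0,0.3, -20,45,0,0,0,0,0.3, 0,45,0,0,0,0,0.3, 0,45,0,0,0,0,0.3, 0,45,0,0,0,0,0.3, 0,45,0,0,0,0,0.3, 0,20,0,0,0,0,0.3, 0,0,0,0,0,0,0.3]'; python3 - <<'E'
from h import *
go(.382,.206,.13)
s=manip.read_state()
im=vision.get_image("wrist"); cv2.imwrite("pics/w4.png",im[:,:,::-1])
print(wp((.382,.206,.012),s))
E
```

```text
[ 0.38089094 -0.20759529  0.05      ]
t: 5.2
tool_pos: [0.3883, 0.0441, 0.1329]
ee_rot: [0.004, 1.562, -0.005]
wrist_force: [-0.6, -0.5, -1.2]
gripper_width: 0.67
t 5.20 pos [0.3883 0.0441 0.1329] F [-0.6 -0.5 -1.2] grip 0.670 qp [-0.07  0.08  2.03 -0.    1.03 -1.63]
shift [  2.6 161.9  -7.3] turn [-0.34  0.49  0.06]
(np.float64(416.6694924013035), np.float64(179.5691786399851))
```

View pics/w4.png

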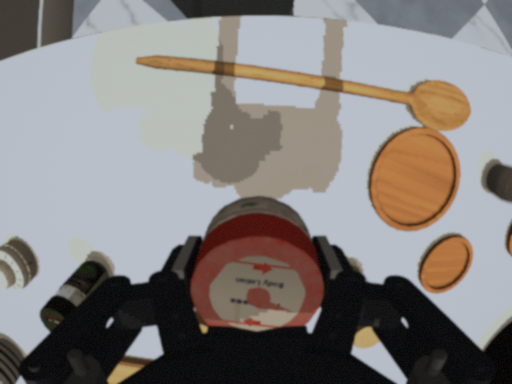

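```bash
python3 crop.py pics/w4.png 180 185 160 150 4 pics/w4c.png; python3 crop.py pics/w4.png 355 115 120 130 4 pics/w4d.png
python3 - <<'E'
from h import *
s=manip.read_state();p=s["tool_pos"]
zt=p[2]+.05-.0085
for o in (0,-.003,-.006):
  P=p+np.array([o,0,0]);P[2]=zt
  pts=np.array([wp(P+.029*np.array([np.cos(a),np.sin(a),0]),s) for a in np.linspace(0,6.28,24)])
  print(o,wp(P,s),pts.min(0),pts.max(0))
E
```

```text
0 (np.float64(257.67544019845235), np.float64(294.4820829084873)) [189.25879268 233.28163966] [326.08035402 341.56870656]
-0.003 (np.float64(257.642281034291), np.float64(288.8114011710605)) [188.43265933 226.01163634] [326.84153183 337.29694865]
-0.006 (np.float64(257.6080870867082), np.float64(282.97830389517577)) [187.60505306 218.57964316] [327.60225934 332.89664592]
```

View pics/w4c.png

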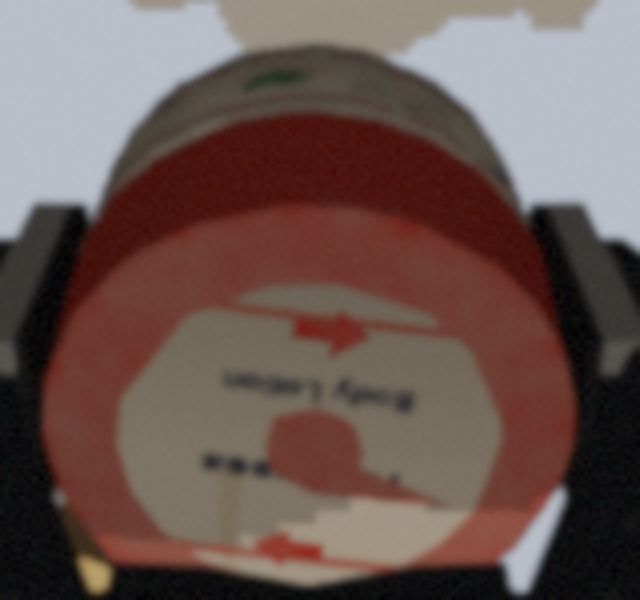

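View pics/w4d.png

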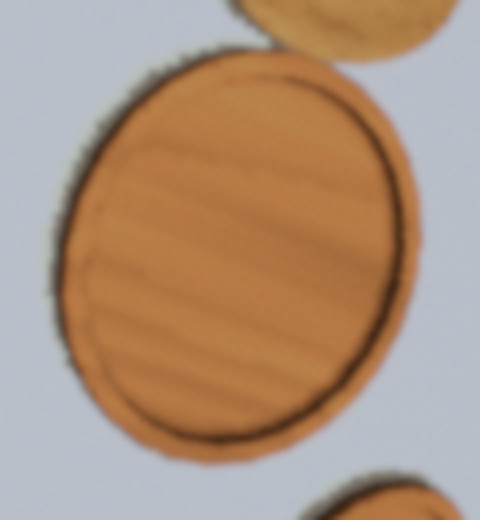

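```bash
cat >> h.py <<'E'
from scipy.optimize import least_squares
def fitc(ext,r,z,s,x0):  # ext: xmin,ymin,xmax,ymax pixel (None skip)
    a=np.linspace(0,2*np.pi,90)
    def f(q):
        P=np.array([wp((q[0]+r*np.cos(t),q[1]+r*np.sin(t),z),s) for t in a]); e=np.r_[P.min(0),P.max(0)]
        return [e[i]-ext[i] for i in range(4) if ext[i] is not None]
    o=least_squares(f,x0,diff_step=1e-3,x_scale=.01); print(o.x.round(4),"res",o.fun.round(1))
E
python3 - <<'E'
from h import *
s=manip.read_state()
fitc([370.2,127.2,460,230.4],.056,.012,s,[.382,.206])
E
```

```text
[0.3837 0.208 ] res [-0.3 -0.8  0.5  1. ]
```

```bash
python3 -m handwheel '[0,45,-2,0,0,0,0.3, 0,45,-2,0,0,0,0.3, 0,45,-2,0,0,0,0.3, 10,10,0,0,0,0,0.3, 30,0,0,0,0,0,0.3, 30,0,0,0,0,0,0.3, 0,0,0,0,0,0,0.3]'; python3 -c "
from h import *
go(.3828,.2072,.0145)"
```

```text
t: 5.95
tool_pos: [0.3913, 0.1834, 0.0602]
ee_rot: [0.009, 1.555, -0.019]
wrist_force: [-1.4, -0.3, -0.2]
gripper_width: 0.666
t 5.95 pos [0.3913 0.1834 0.0602] F [-1.4 -0.3 -0.2] grip 0.666 qp [ 0.29  0.24  2.06 -0.01  0.83 -1.26]
shift [45.4 23.9 -9.6] turn [-1.02  0.87  0.38]
```

```bash
python3 -m handwheel '[0,24,-9,-1,0.9,0.4,0.3, 15,4,-1,0,0,0,0.3, 15,2,-1,0,0,0,0.3, 0,0,0,0,0,0,0.3]'; python3 -c "
from h import *
go(.3828,.2072,.0145)"
```

```text
t: 6.35
tool_pos: [0.384, 0.2097, 0.0311]
ee_rot: [0.003, 1.57, -0.006]
wrist_force: [0.4, 1.0, 0.1]
gripper_width: 0.666
t 6.35 pos [0.384  0.2097 0.0311] F [0.4 1.  0.1] grip 0.666 qp [ 0.34  0.29  2.08 -0.    0.77 -1.22]
shift [16.6 -2.5 -1.2] turn [-0.33  0.03  0.08]
```

```bash
python3 -m handwheel '[7,-3,-2,0,0,0,0.3, 9,0,0,0,0,0,0.3, 0,0,0,0,0,0,0.3]'; python3 -c "
from h import *
go(.3828,.2072,.0145)"
```

```text
t: 6.65
tool_pos: [0.3844, 0.2049, 0.0163]
ee_rot: [0.006, 1.566, -0.007]
wrist_force: [0.3, -0.0, -0.7]
gripper_width: 0.665
t 6.65 pos [0.3844 0.2049 0.0163] F [ 0.3 -0.  -0.7] grip 0.665 qp [ 0.33  0.31  2.1  -0.    0.72 -1.23]
shift [ 1.8  2.3 -1.6] turn [-0.47  0.25  0.05]
```

```bash
python3 -m handwheel '[2,3,-2,0,0.2,0,0.3, 0,0,0,0,0,0,0.3]'; python3 -c "
from h import *
go(.3828,.2072,.0145)"
```

```text
t: 6.85
tool_pos: [0.3827, 0.2078, 0.0146]
ee_rot: [0.007, 1.57, -0.008]
wrist_force: [0.1, 0.7, 0.0]
gripper_width: 0.667
t 6.85 pos [0.3827 0.2078 0.0146] F [0.1 0.7 0. ] grip 0.667 qp [ 0.34  0.32  2.1  -0.    0.72 -1.22]
shift [ 0.1 -0.6  0.1] turn [-0.53  0.07  0.04]
```

```bash
python3 -m handwheel '[0,0,0,0,0,0,0.8, 0,0,0,0,0,0,0.8, 0,0,0,0,0,0,1, 0,0,0,0,0,0,1, -30,0,0,0,0,0,1, -40,0,0,0,0,0,1, -40,0,0,0,0,0,1, -20,0,0,0,0,0,1, 0,0,0,0,0,0,1]'; python3 - <<'E'
from h import *
go(.379,.326,.15)
s=manip.read_state()
im=vision.get_image("wrist"); cv2.imwrite("pics/w5.png",im[:,:,::-1])
im=vision.get_image("top"); cv2.imwrite("pics/t5.png",cv2.resize(im[150:250,90:240,::-1],None,fx=5,fy=5,interpolation=cv2.INTER_CUBIC))
print(wp((.3792,.3258,.088),s), wp((.3792,.3258,.0),s))
E
```

```text
t: 7.75
tool_pos: [0.3823, 0.2083, 0.1495]
ee_rot: [0.005, 1.57, -0.007]
wrist_force: [0.6, 0.2, -0.8]
gripper_width: 1.0
t 7.75 pos [0.3823 0.2083 0.1495] F [ 0.6  0.2 -0.8] grip 1.000 qp [ 0.34  0.13  1.91 -0.    1.09 -1.22]
shift [ -0.6 117.7  -4.3] turn [-0.45  0.02  0.06]
(np.float64(404.91920838059957), np.float64(202.90356028323538)) (np.float64(367.8389570355173), np.float64(175.92554919475594))
```

View pics/w5.png

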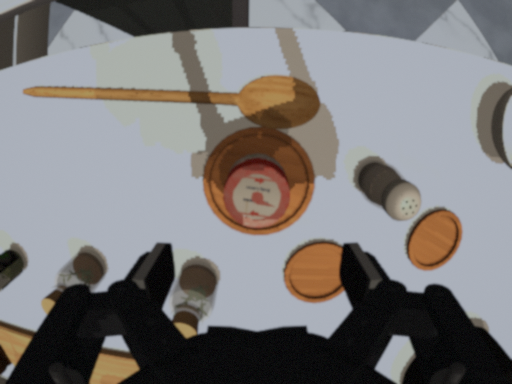

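View pics/t5.png

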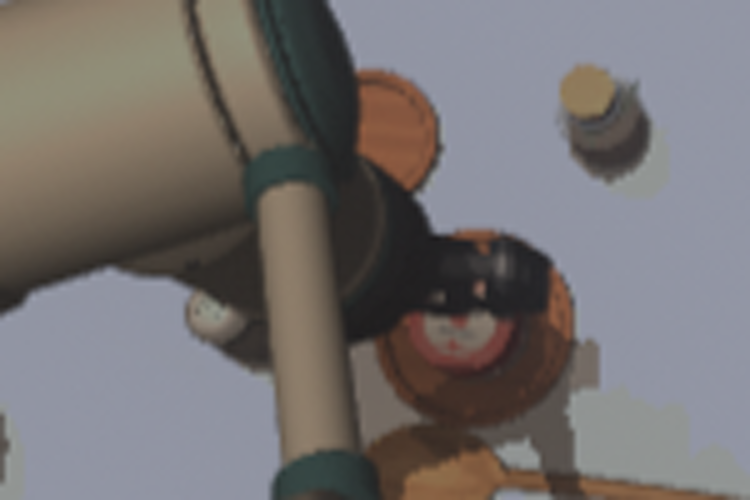

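```bash
python3 crop.py pics/w5.png 190 115 140 130 4 pics/w5c.png;python3 crop.py pics/w5.png 345 145 130 130 4 pics/w5d.png
```

```text
(no output)
```

View pics/w5c.png

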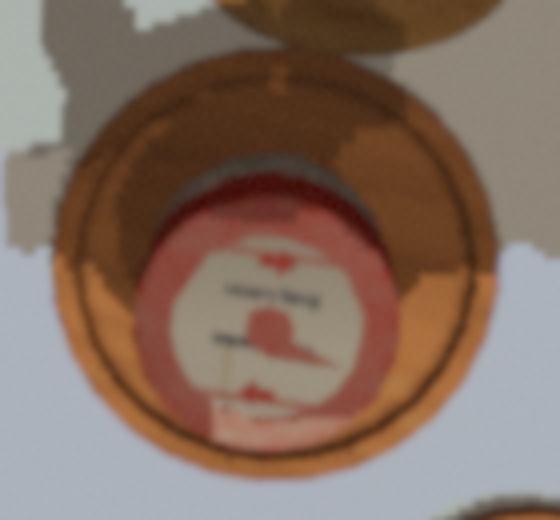

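View pics/w5d.png

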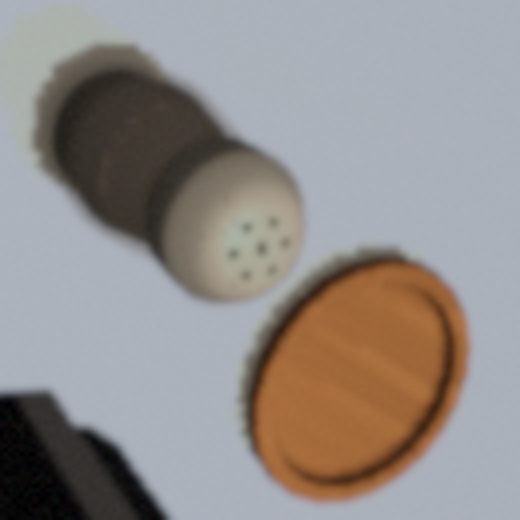

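```bash
python3 - <<'E'
from h import *
s=manip.read_state()
fitc([203.6,126.9,314.1,234.4],.056,.012,s,[.382,.206])
fitc([223.6,162.6,289.9,227.9],.029,.055,s,[.382,.206])
print(wat(*cr((262,247),(345,145),4),.090,s))
fitc([cr((252,0),(345,145),4)[0],cr((0,262),(345,145),4)[1],cr((468,0),(345,145),4)[0],cr((0,502),(345,145),4)[1]],.041,.012,s,[.457,.42])
E
```

```text
[0.3808 0.2089] res [-1.8 -1.2  1.8  1.7]
[0.3803 0.2069] res [-1.6 -0.4  1.6  0.6]
[0.37838918 0.32762796 0.09      ]Traceback (most recent call last):
  File "<stdin>", line 6, in <module>
  File "h.py", line 32, in fitc
    o=least_squares(f,x0,diff_step=1e-3,x_scale=.01); print(o.x.round(4),"res",o.fun.round(1))
    return func(*args, **kwargs)
    result = trf(vector_fun.fun, vector_fun.jac, x0, f0, J0, lb, ub, ftol, xtol,
                 gtol, max_nfev, x_scale, loss_function, tr_solver,
                 tr_options.copy(), verbose, callback=callback_wrapped)
    return trf_no_bounds(
        fun, jac, x0, f0, J0, ftol, xtol, gtol, max_nfev, x_scale,
        loss_function, tr_solver, tr_options, verbose, callback=callback)
    J = jac(x)
    self._update_jac()
    ~~~~~~~~~~~~~~~~^^
    self.J = self.jac_wrapped(xp_copy(self.x), f0=self.f)
             ~~~~~~~~~~~~~~~~^^^^^^^^^^^^^^^^^^^^^^^^^^^^
    J, dct = approx_derivative(
             ~~~~~~~~~~~~~~~~~^
        self.fun,
        ^^^^^^^^^
    ...<2 lines>...
        **self.finite_diff_options,
        ^^^^^^^^^^^^^^^^^^^^
[... 431 characters left out ...]
f.args, **self.kwargs))
                      ~~~~~~~~^^^^^^^^^^^^^^^^^^^^^^^^^^^^^^
    return np.atleast_1d(self.fun(x))
                         ~~~~~~~~^^^
    return self.f(x, *self.args, **self.kwargs)
           ~~~~~~^^^^^^^^^^^^^^^^^^^^^^^^^^^^^^
  File "h.py", line 30, in f
    P=np.array([wp((q[0]+r*np.cos(t),q[1]+r*np.sin(t),z),s) for t in a]); e=np.r_[P.min(0),P.max(0)]
                ~~^^^^^^^^^^^^^^^^^^^^^^^^^^^^^^^^^^^^^^^^^
  File "h.py", line 12, in wp
    st=st or manip.read_state(); p=vision.camera_params("wrist"); K=p["camera_matrix"];T=p["T_tool_cam"]
                                   ~~~~~~~~~~~~~~~~~~~~^^^^^^^^^
ValueError: time passes only in moves, steps and waits
```

Pot sits centred within ~2 mm. The shaker is next.

```bash
sed -i 's/^def ray/import functools\n_cp=vision.camera_params\nclass V: pass\nvision_cp=functools.lru_cache(None)(_cp)\ndef ray/; s/vision\.camera_params(\(n\|"wrist"\))/vision_cp(\1)/' h.py
python3 -m handwheel '[0,45,-1,0,0,0,1, 0,45,-1,0,0,0,1, 0,25,0,0,0,0,1, 0,5,0,0,0,0,1, 0,0,0,0,0,0,1]'; python3 - <<'E'
from h import *
go(.3785,.3275,.1)
s=manip.read_state()
im=vision.get_image("wrist"); cv2.imwrite("pics/w6.png",im[:,:,::-1])
print(wp((.3785,.3275,.09),s))
E
```

```text
t: 8.35
tool_pos: [0.3757, 0.3271, 0.1373]
ee_rot: [-0.001, 1.589, -0.019]
wrist_force: [-0.9, 0.1, -0.1]
gripper_width: 0.998
t 8.35 pos [0.3757 0.3271 0.1373] F [-0.9  0.1 -0.1] grip 0.998 qp [ 0.58  0.25  1.8  -0.    1.12 -0.98]
shift [37.3  0.9  3.5] turn [-0.69 -1.03  0.73]
(np.float64(258.9635838376494), np.float64(221.12395735964844))
```

View pics/w6.png

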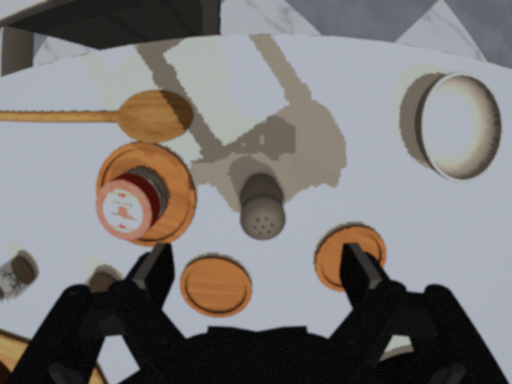

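```bash
python3 crop.py pics/w6.png 230 165 70 85 6 pics/w6c.png; python3 - <<'E'
from h import *
s=manip.read_state()
print(wat(263.5,222,.09,s))
fitc([315,224,387,292],.041,.012,s,[.457,.42])
fitc([179.5,254.5,251.5,319],.041,.012,s,[.49,.275])
E
```

```text
[0.37895417 0.33006962 0.09      ]
[0.4556 0.425 ] res [-0.3  0.5  0.3 -0.5]
[0.4892 0.2773] res [-0.9  1.6  0.9 -2. ]
```

View pics/w6c.png

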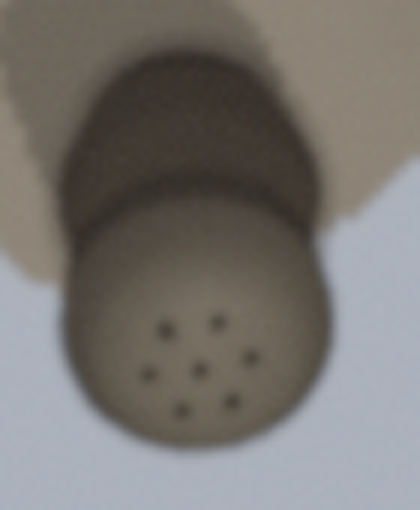

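```bash
python3 -m handwheel '[10,3,5,-0.7,-1,0.7,1, 30,0,2,0,0,0,1, 30,0,0,0,0,0,1, 0,0,0,0,0,0,1]'; python3 -c "
from h import *
go(.380,.3295,.026)"
```

```text
t: 8.8
tool_pos: [0.3815, 0.3235, 0.0641]
ee_rot: [-0.001, 1.573, -0.006]
wrist_force: [-0.3, -1.0, 0.1]
gripper_width: 1.001
t 8.80 pos [0.3815 0.3235 0.0641] F [-0.3 -1.   0.1] grip 1.001 qp [ 0.57  0.32  1.9  -0.    0.92 -1.  ]
shift [38.1  6.2 -1.4] turn [-0.19 -0.14  0.25]
```

```bash
python3 -m handwheel '[8,7,-2,0,0,0,1, 20,1,0,0,0,0,1, 14,0,0,0,0,0,1, 0,0,0,0,0,0,1]'; python3 - <<'E'
from h import *
go(.380,.3295,.026)
s=manip.read_state(); im=vision.get_image("wrist"); cv2.imwrite("pics/w7.png",im[:,:,::-1]); print(wp((.38,.3295,.09),s))
E
```

```text
t: 9.2
tool_pos: [0.3812, 0.331, 0.0236]
ee_rot: [0.004, 1.57, -0.007]
wrist_force: [0.1, -0.5, 0.0]
gripper_width: 0.999
t 9.20 pos [0.3812 0.331  0.0236] F [ 0.1 -0.5  0. ] grip 0.999 qp [ 0.58  0.38  1.94 -0.    0.82 -0.98]
shift [-2.4 -1.5 -1.2] turn [-0.41  0.06  0.13]
(np.float64(253.25705318319692), np.float64(332.64247134116204))
```

View pics/w7.png

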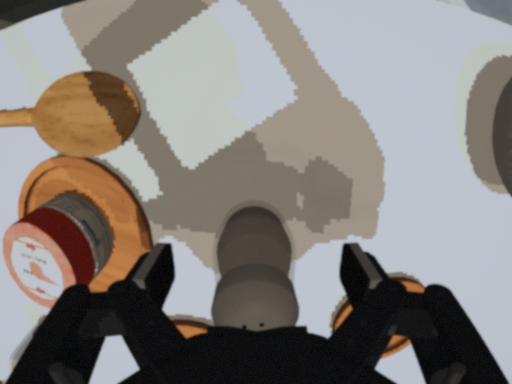

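```bash
python3 -m handwheel '[0,-1,-1,0,0,0,0.2, 0,0,0,0,0,0,0.2, 0,0,0,0,0,0,0.2, 0,0,0,0,0,0,0.2, 0,0,0,0,0,0,0.2, 0,0,0,0,0,0,0.2]'; python3 -c "
from h import *
go(.456,-.405,.15)"
```

```text
t: 9.85
tool_pos: [0.3831, 0.3318, 0.0287]
ee_rot: [0.008, 1.562, -0.003]
wrist_force: [0.6, -1.1, -2.1]
gripper_width: 0.448
t 9.85 pos [0.3831 0.3318 0.0287] F [ 0.6 -1.1 -2.1] grip 0.448 qp [ 0.58  0.37  1.94 -0.    0.82 -0.98]
shift [-122.6 -736.    79.3] turn [-0.41  0.52 -0.16]
```

```bash
python3 - <<'E'
from h import *
im=vision.get_image("wrist"); cv2.imwrite("pics/w8.png",im[:,:,::-1])
im=vision.get_image("scene"); cv2.imwrite("pics/s8.png",cv2.resize(im[100:220,120:280,::-1],None,fx=4,fy=4,interpolation=cv2.INTER_CUBIC))
go(0,0,0)
E
```

```text
t 9.95 pos [0.383  0.3318 0.0285] F [-0.5 -0.4 -0. ] grip 0.448 qp [ 0.58  0.37  1.94 -0.    0.82 -0.98]
shift [  24.4 -334.5 -380.8] turn [-0.4   0.5  -0.14]
```

View pics/w8.png

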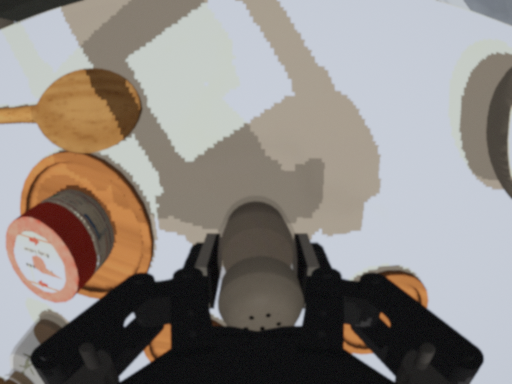

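View pics/s8.png

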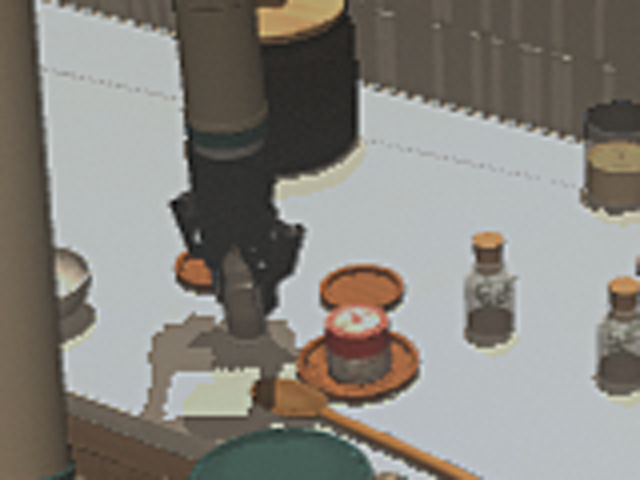

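```bash
python3 crop.py pics/w8.png 195 190 130 140 4 pics/w8c.png
python3 -m handwheel '[-10,0,0,0,0,0,0.2, -20,0,0,0,0,0,0.2, 0,0,0,0,0,0,0.2]'; python3 - <<'E'
from h import *
im=vision.get_image("wrist"); cv2.imwrite("pics/w9.png",im[:,:,::-1])
go(.456,-.405,.15)
s=manip.read_state()
print(s["torque"])
E
python3 crop.py pics/w9.png 195 190 130 140 4 pics/w9c.png
```

```text
t: 10.25
tool_pos: [0.3823, 0.3315, 0.0595]
ee_rot: [0.007, 1.564, -0.004]
wrist_force: [0.6, -0.7, -1.2]
gripper_width: 0.447
t 10.30 pos [0.3814 0.3309 0.0583] F [ 0.4 -0.5 -1. ] grip 0.452 qp [ 0.58  0.33  1.91 -0.    0.9  -0.98]
shift [ -91.4 -735.3   80.3] turn [-0.41  0.29 -0.01]
[ 0.01001796  0.07950948 -0.03934755]
```

View pics/w8c.png

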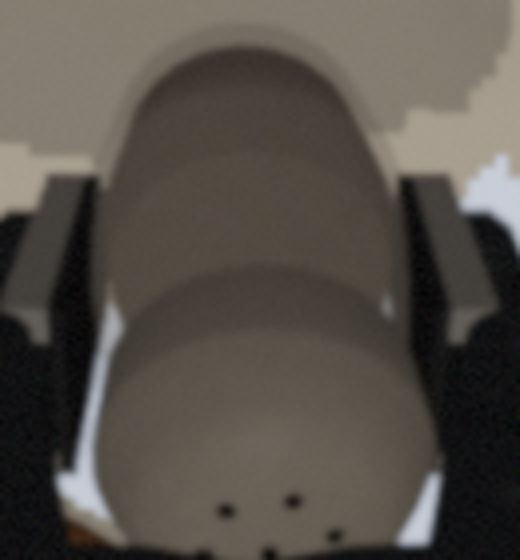

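View pics/w9c.png

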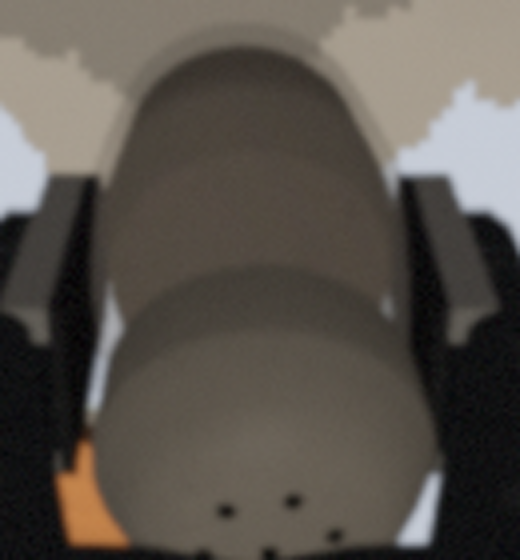

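```bash
python3 - <<'E'
from h import *
s=manip.read_state()
for v in (326,328,330): print(wat(262,v,.1198,s)-s["tool_pos"])
print(wp(s["tool_pos"]+[0,0,.0615],s), wp(s["tool_pos"]-[0,0,.0285],s),wp(s["tool_pos"]-[0.022,0,.0285],s))
E
```

```text
[-0.00015237  0.00144304  0.06148927]
[0.00088213 0.00144649 0.06148927]
[0.00192992 0.00145005 0.06148927]
(np.float64(258.022804205934), np.float64(326.34694041228795)) (np.float64(257.45705750129787), np.float64(226.9364155373421)) (np.float64(257.25093207316075), np.float64(193.64559712861393))
```

```bash
python3 -m handwheel '[-45,0,0,0,0,0,0.2, -45,-10,0,0,0,0,0.2, -10,-45,0,0,0,0,0.2, 0,-45,0,0,0,0,0.2, 0,-45,0,0,0,0,0.2, 0,-45,0,0,0,0,0.2, 0,-45,0,0,0,0,0.2, 0,-45,0,0,0,0,0.2, 0,-45,0,0,0,0,0.2, 0,-45,0,0,0,0,0.2]';python3 -c "
from h import *
go(.38,-.3,.16)"
```

```text
t: 11.3
tool_pos: [0.3783, -0.0467, 0.1579]
ee_rot: [-0.005, 1.566, 0.004]
wrist_force: [1.0, -0.6, -1.4]
gripper_width: 0.449
t 11.30 pos [ 0.3783 -0.0467  0.1579] F [ 1.  -0.6 -1.4] grip 0.449 qp [-0.31  0.04  2.    0.    1.1  -1.88]
shift [  -1.9 -253.3    0.3] turn [0.33 0.25 0.05]
```

```bash
python3 -m handwheel '[0,-45,3,0,0,0,0.2, 0,-45,3,0,0,0,0.2, 0,-45,3,0,0,0,0.2, 0,-45,3,0,0,0,0.2, 0,-35,5,0,0,0,0.2, 0,-10,0,0,0,0,0.2, 0,0,0,0,0,0,0.2]'; python3 - <<'E'
from h import *
go(.456,-.405,.16)
im=vision.get_image("wrist"); cv2.imwrite("pics/w10.png",im[:,:,::-1])
E
```

```text
t: 12.0
tool_pos: [0.3923, -0.2858, 0.1534]
ee_rot: [0.004, 1.569, -0.002]
wrist_force: [-0.5, 1.4, -1.6]
gripper_width: 0.449
t 12.00 pos [ 0.3923 -0.2858  0.1534] F [-0.5  1.4 -1.6] grip 0.449 qp [-0.77  0.2   1.81  0.    1.13 -2.34]
shift [  -6.6 -118.9   64.2] turn [-0.24  0.09 -0.08]
```

View pics/w10.png

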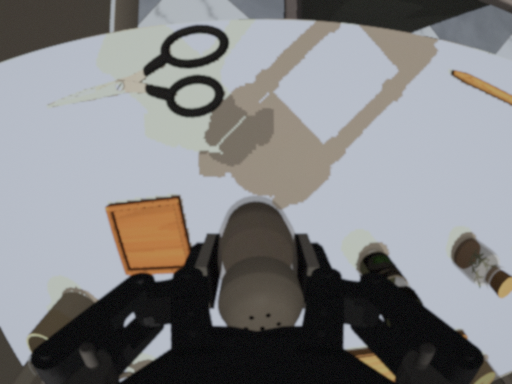

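```bash
python3 crop.py pics/w10.png 95 180 110 105 6 pics/w10c.png
```

```text
(no output)
```

View pics/w10c.png

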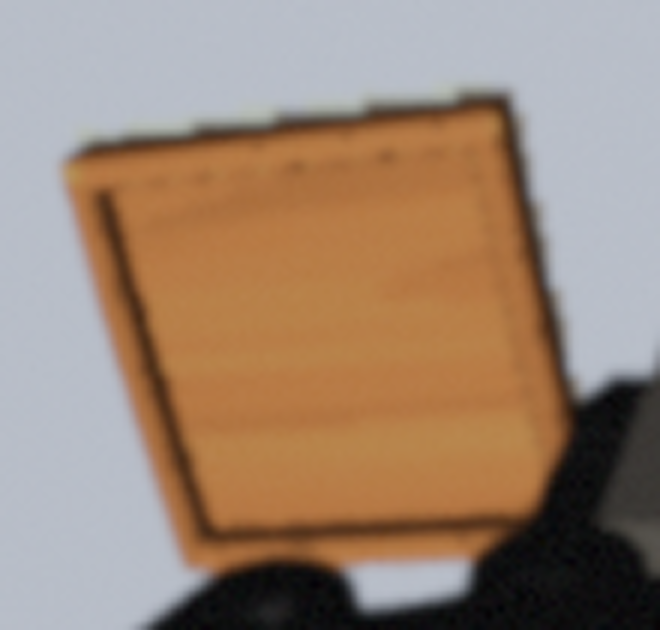

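```bash
python3 - <<'E'
from h import *
s=manip.read_state()
q=np.array([wat(*cr(c,(95,180),6),.012,s)[:2] for c in [(68,160),(503,108),(598,549),(190,568)]])
print(q,q.mean(0),[np.linalg.norm(q[i]-q[i-1]) for i in range(4)])
E
```

```text
[[ 0.41981295 -0.45335004]
 [ 0.40950832 -0.36591704]
 [ 0.49763316 -0.35651846]
 [ 0.50771647 -0.44392553]] [ 0.45866773 -0.40492777] [np.float64(0.08840730202581601), np.float64(0.08803814961455748), np.float64(0.08862460639848903), np.float64(0.0879867552948465)]
```

```bash
python3 -m handwheel '[0,-40,20,0,0,0,0.2, 0,-40,20,0,0,0,0.2, 0,-38,20,0,0,0,0.2, 20,-5,3,0,0,0,0.2, 0,0,0,0,0,0,0.2]'; python3 - <<'E'
from h import *
go(.4575,-.4045,.034)
print(at("top",460,155,.0),at("top",468,138,.09))
E
```

```text
t: 12.55
tool_pos: [0.4553, -0.3986, 0.13]
ee_rot: [0.006, 1.575, 0.013]
wrist_force: [-0.1, 0.6, -0.9]
gripper_width: 0.451
t 12.55 pos [ 0.4553 -0.3986  0.13  ] F [-0.1  0.6 -0.9] grip 0.451 qp [-0.84  0.4   1.58  0.01  1.17 -2.42]
shift [95.9 -7.1  2.6] turn [ 0.27 -0.22 -0.71]
[ 0.58027914 -0.57660809  0.        ] [ 0.59964862 -0.54926104  0.09      ]
```

```bash
python3 -m handwheel '[20,-7,2,0,0,-0.7,0.2, 25,-1,0,0,0,0,0.2, 25,0,0,0,0,0,0.2, 0,0,0,0,0,0,0.2]'; python3 - <<'E'
from h import *
go(.4575,-.4045,.034)
E
```

```text
t: 12.95
tool_pos: [0.4576, -0.3981, 0.0612]
ee_rot: [-0.007, 1.575, 0.011]
wrist_force: [-1.3, 0.8, -1.9]
gripper_width: 0.449
t 12.95 pos [ 0.4576 -0.3981  0.0612] F [-1.3  0.8 -1.9] grip 0.449 qp [-0.83  0.46  1.67 -0.    1.01 -2.41]
shift [27.1 -6.5 -0.1] turn [ 0.63 -0.23 -0.15]
```

```bash
python3 -m handwheel '[8,-7,0,0.6,-0.2,0,0.2, 10,-1,0,0,0,0,0.2, 3,0,0,0,0,0,0.2, 0,0,0,0,0,0,0.2]'; python3 - <<'E'
from h import *
go(.4575,-.4045,.034)
E
```

```text
t: 13.35
tool_pos: [0.4593, -0.405, 0.0432]
ee_rot: [-0.002, 1.568, 0.001]
wrist_force: [0.1, -0.5, -1.2]
gripper_width: 0.448
t 13.35 pos [ 0.4593 -0.405   0.0432] F [ 0.1 -0.5 -1.2] grip 0.448 qp [-0.84  0.48  1.68  0.    0.97 -2.41]
shift [ 9.2  0.5 -1.8] turn [0.13 0.19 0.03]
```

```bash
python3 -m handwheel '[8,0,-2,0,0,0,0.2, 4,0,0,0,0,0,0.2, 0,0,0,0,0,0,0.2]'; python3 - <<'E'
from h import *
go(.4575,-.4045,.034)
im=vision.get_image("wrist"); cv2.imwrite("pics/w11.png",im[:,:,::-1])
E
```

```text
t: 13.65
tool_pos: [0.4575, -0.4058, 0.0331]
ee_rot: [-0.003, 1.566, -0.0]
wrist_force: [0.2, 0.8, -0.4]
gripper_width: 0.448
t 13.65 pos [ 0.4575 -0.4058  0.0331] F [ 0.2  0.8 -0.4] grip 0.448 qp [-0.84  0.49  1.7   0.    0.95 -2.41]
shift [-0.9  1.3 -0. ] turn [0.11 0.28 0.14]
```

View pics/w11.png

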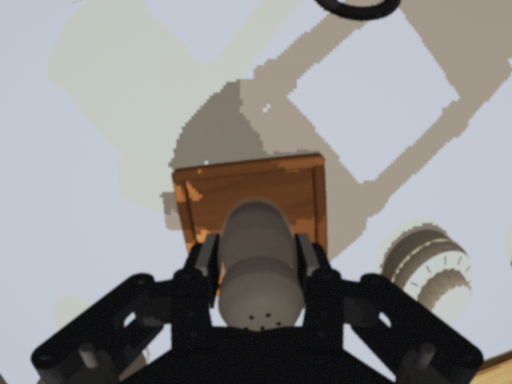

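```bash
python3 -m handwheel '[2,1,0,0,0,0,0.2, 0,0,0,0,0,0,0.2]'; python3 - <<'E'
from h import *
go(.4575,-.4045,.034)
E
```

```text
t: 13.9
tool_pos: [0.4579, -0.4062, 0.0335]
ee_rot: [-0.006, 1.564, -0.003]
wrist_force: [0.3, -0.7, -1.2]
gripper_width: 0.453
t 13.90 pos [ 0.4579 -0.4062  0.0335] F [ 0.3 -0.7 -1.2] grip 0.453 qp [-0.84  0.49  1.7   0.    0.94 -2.41]
shift [-0.5  1.7 -0.4] turn [0.12 0.37 0.32]
```

```bash
python3 -m handwheel '[4,2,0,0,0.3,0.3,0.2, 2,0,0,0,0,0,0.2]'; python3 - <<'E'
from h import *
go(.4575,-.4045,.034)
E
```

```text
t: 14.1
tool_pos: [0.4584, -0.4063, 0.033]
ee_rot: [-0.006, 1.568, -0.002]
wrist_force: [-3.4, 4.8, 11.5]
gripper_width: 0.451
t 14.10 pos [ 0.4584 -0.4063  0.033 ] F [-3.4  4.8 11.5] grip 0.451 qp [-0.84  0.49  1.7  -0.    0.95 -2.41]
shift [-1.   1.8 -0.9] turn [0.16 0.17 0.3 ]
```

Contact (11 N up). Releasing.

```bash
python3 -m handwheel '[-1,0,0,0,0,0,0.6, 0,0,0,0,0,0,0.7, 0,0,0,0,0,0,1, 0,0,0,0,0,0,1, 0,0,0,0,0,0,1, -30,0,0,0,0,0,1, -40,0,0,0,0,0,1, -40,0,0,0,0,0,1, 0,0,0,0,0,0,1]'; python3 - <<'E'
from h import *
go(.38,-.3,.16)
im=vision.get_image("wrist"); cv2.imwrite("pics/w12.png",im[:,:,::-1])
E
```

```text
t: 15.0
tool_pos: [0.4576, -0.405, 0.1432]
ee_rot: [-0.002, 1.572, 0.002]
wrist_force: [0.2, -0.4, 0.7]
gripper_width: 0.999
t 15.00 pos [ 0.4576 -0.405   0.1432] F [ 0.2 -0.4  0.7] grip 0.999 qp [-0.84  0.39  1.56 -0.    1.19 -2.41]
shift [-16.7 105.2 -77.4] turn [ 0.14 -0.08 -0.01]
```

View pics/w12.png

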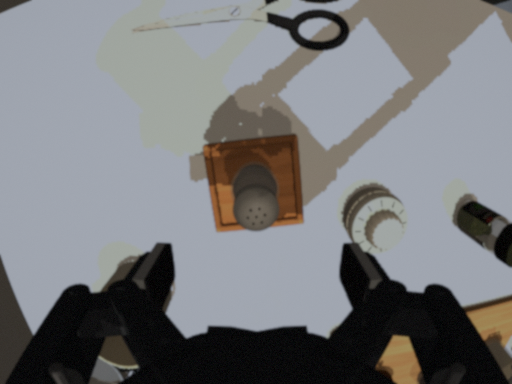

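```bash
python3 crop.py pics/w12.png 195 125 120 115 6 pics/w12c.png
```

```text
(no output)
```

View pics/w12c.png

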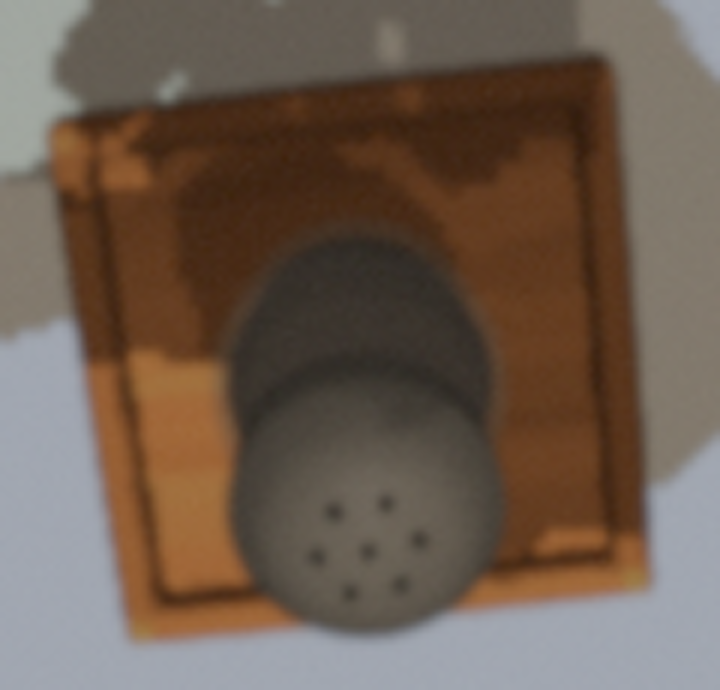

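```bash
python3 - <<'E'
from h import *
s=manip.read_state()
q=np.array([wat(*cr(c,(195,125),6),.012,s)[:2] for c in [(55,122),(605,60),(648,582),(135,638)]])
print(q.mean(0),wat(*cr((368,552),(195,125),6),.095,s))
E
```

```text
[ 0.45584225 -0.40553685] [ 0.45568862 -0.4044615   0.095     ]
```

```bash
python3 -m handwheel '[-30,20,0,0,0,0,1, -10,45,1,0,0,0,1, 0,48,3,0,0,0,1, 0,48,3,0,0,0,1, 0,48,3,0,0,0,1, 0,48,3,0,0,0,1, 0,48,3,0,0,0,1, 0,48,3,0,0,0,1, 0,48,3,0,0,0,1, 0,48,3,0,0,0,1]'; python3 - <<'E'
from h import *
go(.497,.137,.16)
E
```

```text
t: 16.05
tool_pos: [0.4759, 0.0562, 0.1698]
ee_rot: [0.018, 1.595, 0.001]
wrist_force: [2.0, -1.2, -0.2]
gripper_width: 0.992
t 16.05 pos [0.4759 0.0562 0.1698] F [ 2.  -1.2 -0.2] grip 0.992 qp [-0.04  0.19  1.78  0.01  1.19 -1.6 ]
shift [10.3 80.9 20.5] turn [-0.62 -1.37 -0.67]
```

```bash
python3 -m handwheel '[0,40,15,-0.6,-1.4,-0.7,1, 0,30,5,0,0,0,1, 0,0,0,0,0,0,1, 0,0,0,0,0,0,1]'; python3 - <<'E'
from h import *
go(.497,.137,.16)
s=manip.read_state(); print(wp((.497,.137,.1),s),wp((.497,.137,0),s))
im=vision.get_image("wrist"); cv2.imwrite("pics/w13.png",im[:,:,::-1])
E
python3 crop.py pics/w13.png 150 120 200 150 4 pics/w13c.png
```

```text
t: 16.45
tool_pos: [0.492, 0.1348, 0.1636]
ee_rot: [-0.007, 1.581, 0.007]
wrist_force: [-0.6, 0.8, -0.2]
gripper_width: 1.002
t 16.45 pos [0.492  0.1348 0.1636] F [-0.6  0.8 -0.2] grip 1.002 qp [ 0.13  0.23  1.74  0.    1.18 -1.45]
shift [3.5 2.2 5. ] turn [ 0.51 -0.56  0.01]
(np.float64(260.26516421749477), np.float64(215.15160068342172)) (np.float64(259.2146327793893), np.float64(181.68953464426946))
```

View pics/w13.png

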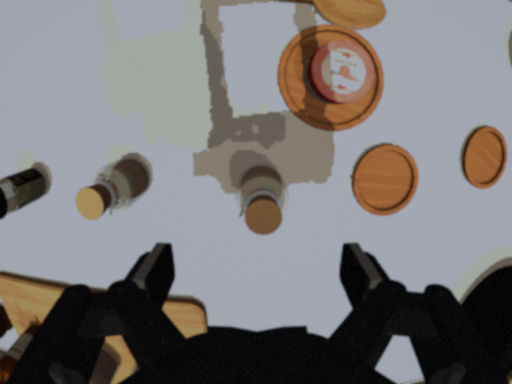

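View pics/w13c.png

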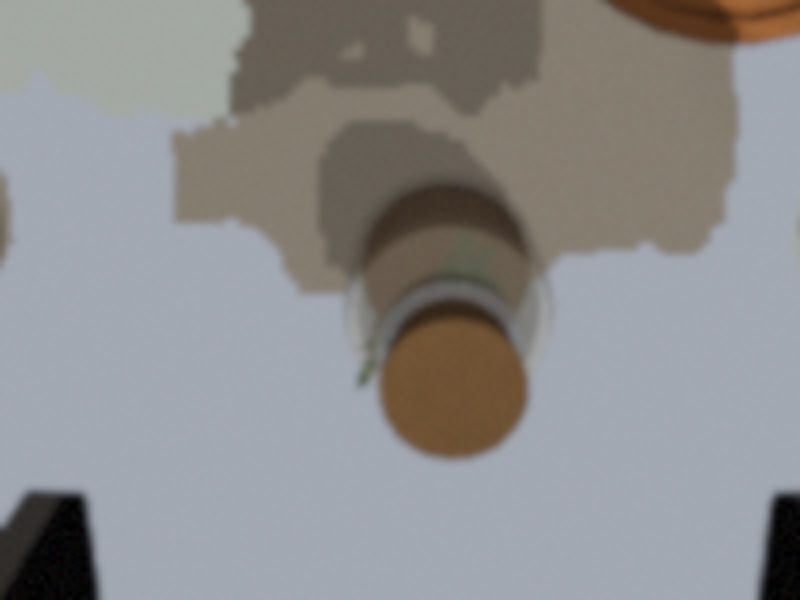

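```bash
python3 - <<'E'
from h import *
s=manip.read_state(); print(wat(*cr((455,386),(150,120),4),.1,s))
fitc([351.5,143,418,216.5],.041,.012,s,[.49,.275])
fitc([461.5,125.5,507,189],.041,.012,s,[.456,.424])
E
```

```text
[0.49763763 0.1391048  0.1       ]
[0.4908 0.276 ] res [ 0.2  0.6 -0.2 -0.7]
[0.4574 0.4219] res [ 1.  -0.1 -1.3  0.1]
```

```bash
python3 -m handwheel '[15,5,6,0.5,-0.5,0,1, 35,0,0,0,0,0,1, 30,0,0,0,0,0,1, 0,0,0,0,0,0,1]'; python3 - <<'E'
from h import *
go(.4976,.139,.031)
E
```

```text
t: 16.9
tool_pos: [0.4977, 0.1342, 0.0808]
ee_rot: [0.005, 1.572, -0.007]
wrist_force: [-0.5, -0.9, -0.4]
gripper_width: 1.002
t 16.90 pos [0.4977 0.1342 0.0808] F [-0.5 -0.9 -0.4] grip 1.002 qp [ 0.13  0.32  1.85 -0.    0.97 -1.43]
shift [49.8  4.9 -0.1] turn [-0.43 -0.06  0.09]
```

```bash
python3 -m handwheel '[10,6,0,0,0,0,1, 22,0,0,0,0,0,1, 12,0,0,0,0,0,1, 0,0,0,0,0,0,1]'; python3 - <<'E'
from h import *
go(.4976,.139,.031)
im=vision.get_image("wrist"); cv2.imwrite("pics/w14.png",im[:,:,::-1])
E
```

```text
t: 17.3
tool_pos: [0.5005, 0.1382, 0.038]
ee_rot: [0.01, 1.567, -0.011]
wrist_force: [-0.5, 0.3, 0.7]
gripper_width: 1.0
t 17.30 pos [0.5005 0.1382 0.038 ] F [-0.5  0.3  0.7] grip 1.000 qp [ 0.14  0.38  1.9  -0.    0.86 -1.42]
shift [ 7.   0.8 -2.9] turn [-0.76  0.23  0.06]
```

View pics/w14.png

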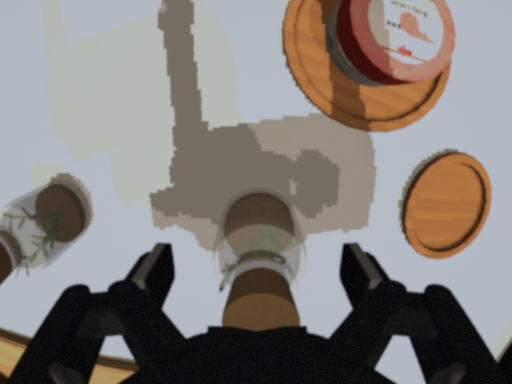

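```bash
python3 -m handwheel '[8,1,-4,-0.8,0.2,0,1, 0,0,0,0,0,0,1]'; python3 - <<'E'
from h import *
go(.4976,.139,.031)
E
```

```text
t: 17.55
tool_pos: [0.4983, 0.1394, 0.0321]
ee_rot: [-0.001, 1.566, 0.001]
wrist_force: [0.3, -0.0, -0.1]
gripper_width: 0.997
t 17.55 pos [0.4983 0.1394 0.0321] F [ 0.3 -0.  -0.1] grip 0.997 qp [ 0.14  0.38  1.91 -0.    0.84 -1.43]
shift [ 1.1 -0.4 -0.7] turn [0.07 0.29 0.02]
```

```bash
python3 -m handwheel '[1,0,0,0,0,0,0.2, 0,0,0,0,0,0,0.2, 0,0,0,0,0,0,0.2, 0,0,0,0,0,0,0.2, 0,0,0,0,0,0,0.2, 0,0,0,0,0,0,0.2]'; python3 - <<'E'
from h import *
go(.4976,.139,.031)
im=vision.get_image("wrist"); cv2.imwrite("pics/w15.png",im[:,:,::-1])
E
```

```text
t: 18.15
tool_pos: [0.4995, 0.1398, 0.0329]
ee_rot: [-0.001, 1.562, 0.001]
wrist_force: [-0.1, 0.1, -0.7]
gripper_width: 0.518
t 18.15 pos [0.4995 0.1398 0.0329] F [-0.1  0.1 -0.7] grip 0.518 qp [ 0.14  0.38  1.91 -0.    0.84 -1.43]
shift [ 1.9 -0.8 -1.9] turn [ 0.09  0.49 -0.02]
```

View pics/w15.png

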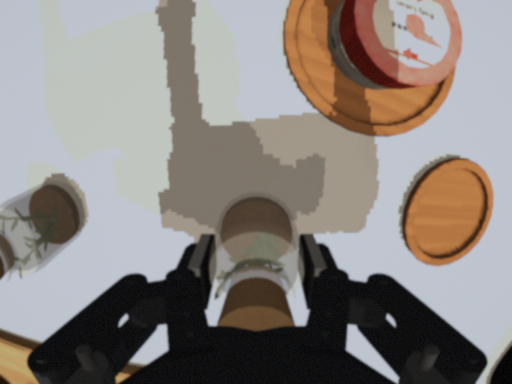

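```bash
python3 -m handwheel '[-20,0,0,0,0.4,0,0.2, -40,0,0,0,0,0,0.2, -40,0,0,0,0,0,0.2, -20,30,-3,0,0,0,0.2, 0,45,-5,0,0,0,0.2, 0,45,-5,0,0,0,0.2, 0,45,-5,0,0,0,0.2, 0,40,-5,0,0,0,0.2, 0,0,0,0,0,0,0.2]'; python3 - <<'E'
from h import *
go(.459,.4235,.038)
im=vision.get_image("wrist"); cv2.imwrite("pics/w16.png",im[:,:,::-1])
E
```

```text
t: 19.1
tool_pos: [0.4746, 0.3507, 0.1548]
ee_rot: [0.004, 1.574, -0.003]
wrist_force: [-0.3, -0.4, -1.9]
gripper_width: 0.52
t 19.10 pos [0.4746 0.3507 0.1548] F [-0.3 -0.4 -1.9] grip 0.520 qp [ 0.52  0.35  1.59  0.    1.2  -1.05]
shift [117.   72.7 -15.5] turn [-0.24 -0.21 -0.05]
```

View pics/w16.png

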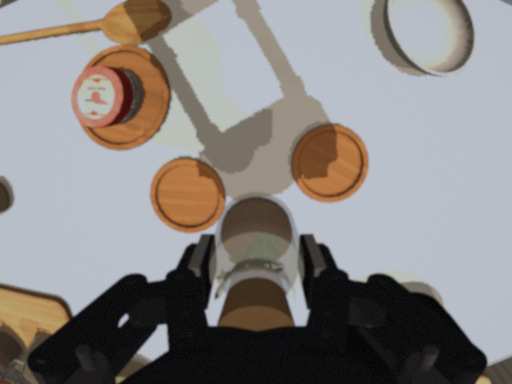

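```bash
python3 - <<'E'
from h import *
s=manip.read_state()
fitc([291.5,123.5,369,202.3],.041,.012,s,[.456,.424])
fitc([150.5,156.5,225,232],.041,.012,s,[.49,.276])
E
python3 -m handwheel '[5,40,-8,0,0,0,0.2, 15,28,-6,0,0,0,0.2, 30,5,0,0,0,0,0.2, 20,0,0,0,0,0,0.2, 0,0,0,0,0,0,0.2]'; python3 - <<'E'
from h import *
go(.459,.4235,.038)
E
```

```text
[0.4566 0.4223] res [-0.4 -0.5  0.5  0.5]
[0.4895 0.2751] res [-1.1 -0.1  1.   0.2]
t: 19.65
tool_pos: [0.4612, 0.4172, 0.0811]
ee_rot: [-0.001, 1.576, -0.012]
wrist_force: [-0.6, -0.9, -2.5]
gripper_width: 0.519
t 19.65 pos [0.4612 0.4172 0.0811] F [-0.6 -0.9 -2.5] grip 0.519 qp [ 0.63  0.46  1.61 -0.    1.08 -0.94]
shift [43.   6.6 -2. ] turn [-0.42 -0.29  0.47]
```

```bash
python3 -m handwheel '[8,6,-2,-0.4,-0.3,0.4,0.2, 14,1,0,0,0,0,0.2, 8,0,0,0,0,0,0.2, 0,0,0,0,0,0,0.2]'; python3 - <<'E'
from h import *
go(.4585,.4232,.038)
E
```

```text
t: 20.05
tool_pos: [0.4608, 0.4223, 0.0505]
ee_rot: [0.002, 1.569, -0.003]
wrist_force: [-0.0, -1.0, -2.9]
gripper_width: 0.516
t 20.05 pos [0.4608 0.4223 0.0505] F [-0.  -1.  -2.9] grip 0.516 qp [ 0.63  0.49  1.64 -0.    1.   -0.94]
shift [12.5  0.9 -2.3] turn [-0.16  0.12  0.05]
```

```bash
python3 -m handwheel '[8,1,-2,0,0,0,0.2, 5,1,-1,0,0,0,0.2, 0,0,0,0,0,0,0.2]'; python3 - <<'E'
from h import *
go(.4585,.4232,.038)
E
```

```text
t: 20.35
tool_pos: [0.4588, 0.4246, 0.038]
ee_rot: [0.003, 1.566, -0.002]
wrist_force: [0.4, -1.2, 1.0]
gripper_width: 0.516
t 20.35 pos [0.4588 0.4246 0.038 ] F [ 0.4 -1.2  1. ] grip 0.516 qp [ 0.64  0.5   1.66 -0.    0.97 -0.93]
shift [ 0.  -1.4 -0.3] turn [-0.19  0.26 -0.03]
```

```bash
python3 -m handwheel '[-2,-2,0,0,0,0,0.2, 2,0,0,0,0.2,0,0.2, 0,0,0,0,0,0,0.2]'; python3 - <<'E'
from h import *
go(.4585,.4232,.038)
im=vision.get_image("wrist"); cv2.imwrite("pics/w17.png",im[:,:,::-1])
E
```

```text
t: 20.65
tool_pos: [0.4589, 0.423, 0.0384]
ee_rot: [0.004, 1.569, -0.001]
wrist_force: [0.5, 0.0, -2.4]
gripper_width: 0.516
t 20.65 pos [0.4589 0.423  0.0384] F [ 0.5  0.  -2.4] grip 0.516 qp [ 0.63  0.5   1.66  0.    0.98 -0.93]
shift [ 0.4  0.2 -0.4] turn [-0.17  0.11 -0.09]
```

View pics/w17.png

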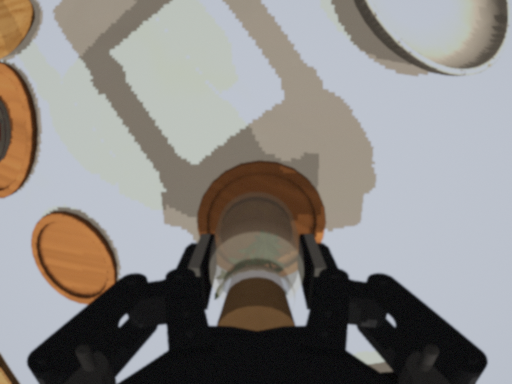

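```bash
python3 crop.py pics/w17.png 190 150 150 140 5 pics/w17c.png; python3 - <<'E'
from h import *
s=manip.read_state()
fitc([197,161,326,None],.041,.012,s,[.456,.424])
fitc([None,195,None,None],.023,.006,s,[.456,.4215])
for c in (wp((.4585,.423,.005),s),wp((.4585,.423,.045),s),wp((.4585,.423,.105),s)): print(c)
E
```

```text
[0.4575 0.4258] res [-0.6  0.1  0.6]
[0.462  0.4215] res [0.]
(np.float64(257.2634679533509), np.float64(223.23893416879335))
(np.float64(257.5157604390857), np.float64(253.2302392496674))
(np.float64(258.1898428442872), np.float64(334.4369419205933))
```

View pics/w17c.png

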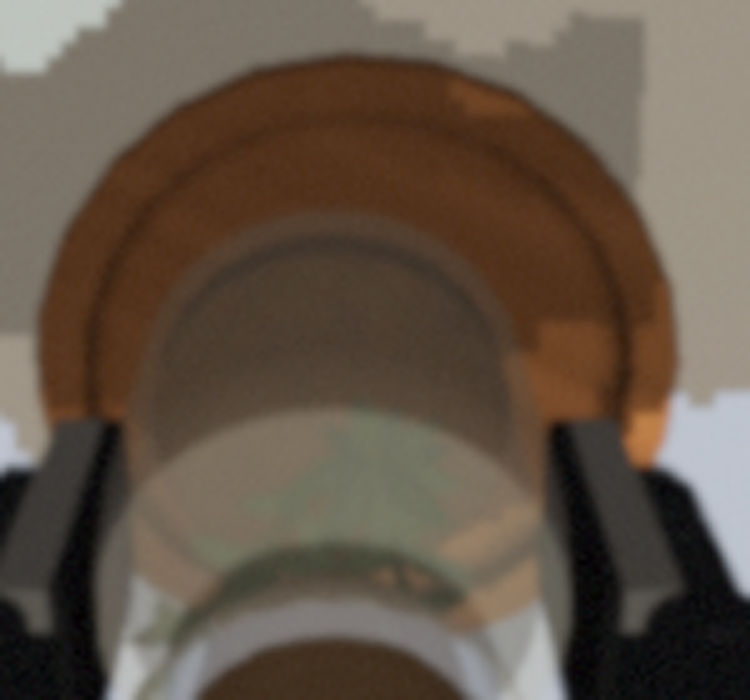

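```bash
python3 -m handwheel '[-3,3,0,0,0,0,0.2, 0,2,0,0,0,0,0.2, 2,0,0,0,0,0,0.2, 0,0,0,0,0,0,0.2]'; python3 - <<'E'
from h import *
go(.4585,.4263,.038)
E
```

```text
t: 21.1
tool_pos: [0.4592, 0.4288, 0.0397]
ee_rot: [0.004, 1.568, -0.001]
wrist_force: [0.2, 0.5, -1.0]
gripper_width: 0.517
t 21.10 pos [0.4592 0.4288 0.0397] F [ 0.2  0.5 -1. ] grip 0.517 qp [ 0.64  0.51  1.65  0.    0.98 -0.93]
shift [ 1.7 -2.5 -0.7] turn [-0.17  0.14 -0.12]
```

```bash
python3 -m handwheel '[1,-3,-1,0,0,0,0.2, 3,0,0,0,0,0,0.2, 0,0,0,0,0,0,0.2]'; python3 - <<'E'
from h import *
go(.4585,.4263,.038)
E
```

```text
t: 21.4
tool_pos: [0.4581, 0.4254, 0.0387]
ee_rot: [0.003, 1.567, -0.0]
wrist_force: [-1.3, 0.5, -1.7]
gripper_width: 0.515
t 21.40 pos [0.4581 0.4254 0.0387] F [-1.3  0.5 -1.7] grip 0.515 qp [ 0.64  0.5   1.66 -0.    0.98 -0.93]
shift [0.7 0.9 0.4] turn [-0.14  0.19 -0.12]
```

```bash
python3 -m handwheel '[2,1,0,0,0,0,0.2, 1,0,0,0,0,0,0.2, 0,0,0,0,0,0,0.7, 0,0,0,0,0,0,1, 0,0,0,0,0,0,1, 0,0,0,0,0,0,1, -30,0,0,0,0,0,1, -40,0,0,0,0,0,1, -40,0,0,0,0,0,1, -20,0,0,0,0,0,1]'; python3 - <<'E'
from h import *
go(.4585,.4263,.038)
im=vision.get_image("wrist"); cv2.imwrite("pics/w18.png",im[:,:,::-1])
E
python3 crop.py pics/w18.png 190 120 150 140 5 pics/w18c.png
```

```text
t: 22.4
tool_pos: [0.4558, 0.4239, 0.1659]
ee_rot: [-0.002, 1.576, -0.006]
wrist_force: [0.6, 0.1, 0.0]
gripper_width: 1.0
t 22.40 pos [0.4558 0.4239 0.1659] F [0.6 0.1 0. ] grip 1.000 qp [ 0.64  0.39  1.5  -0.    1.26 -0.93]
shift [127.9   3.    3.3] turn [-0.16 -0.27  0.28]
```

View pics/w18c.png

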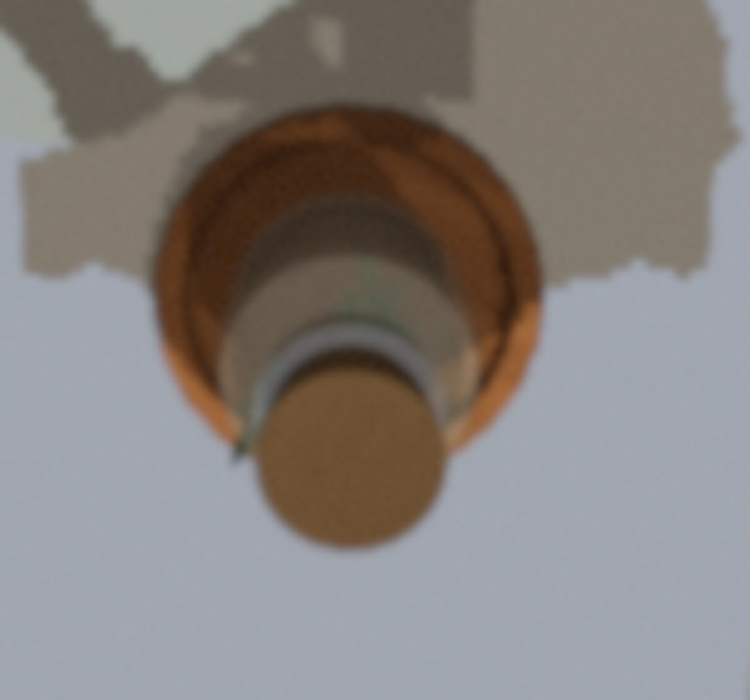

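```bash
python3 - <<'E'
from h import *
s=manip.read_state()
c=lambda x,y: cr((x,y),(190,120),5)
fitc([c(157,0)[0],c(0,104)[1],c(543,0)[0],None],.041,.012,s,[.456,.424])
print(wat(*c(350,457),.105,s))
P=wp((.456,.426,.005),s);print((np.array(P)-[190,120])*5)
E
```

```text
[0.4592 0.4271] res [-0.5  0.   0.5]
[0.45917812 0.42637641 0.105     ]
[342.85211241 274.92248576]
```

Bottle 1 is centred within 1 mm. Now the second bottle.

```bash
python3 -m handwheel '[0,-30,2,0,0,0,1, 0,-48,3,0,0,0,1, 0,-48,3,0,0,0,1, 0,-48,3,0,0,0,1, 0,-48,3,0,0,0,1, 0,-48,3,0,0,0,1, 0,-48,3,0,0,0,1, 0,-48,3,0,0,0,1, 0,-40,2,0,0,0,1, 0,0,0,0,0,0,1]'; python3 - <<'E'
from h import *
go(.489,-.006,.16)
E
```

```text
t: 23.45
tool_pos: [0.4832, 0.0071, 0.164]
ee_rot: [-0.002, 1.568, 0.003]
wrist_force: [-0.3, 1.0, 0.7]
gripper_width: 1.003
t 23.45 pos [0.4832 0.0071 0.164 ] F [-0.3  1.   0.7] grip 1.003 qp [-0.13  0.19  1.8   0.    1.15 -1.7 ]
shift [  4.  -13.1   5.7] turn [ 0.2   0.16 -0.03]
```

```bash
python3 -m handwheel '[3,-14,6,0,0,0,1, 0,0,0,0,0,0,1]'; python3 - <<'E'
from h import *
go(.489,-.006,.16)
im=vision.get_image("wrist"); cv2.imwrite("pics/w19.png",im[:,:,::-1])
E
python3 crop.py pics/w19.png 180 130 150 140 5 pics/w19c.png
```

```text
t: 23.65
tool_pos: [0.4887, -0.0079, 0.1598]
ee_rot: [0.002, 1.569, 0.001]
wrist_force: [-0.5, 0.7, -0.4]
gripper_width: 1.001
t 23.65 pos [ 0.4887 -0.0079  0.1598] F [-0.5  0.7 -0.4] grip 1.001 qp [-0.16  0.2   1.8   0.    1.14 -1.73]
shift [-0.2  1.9  0.3] turn [-0.02  0.08 -0.12]
```

View pics/w19c.png

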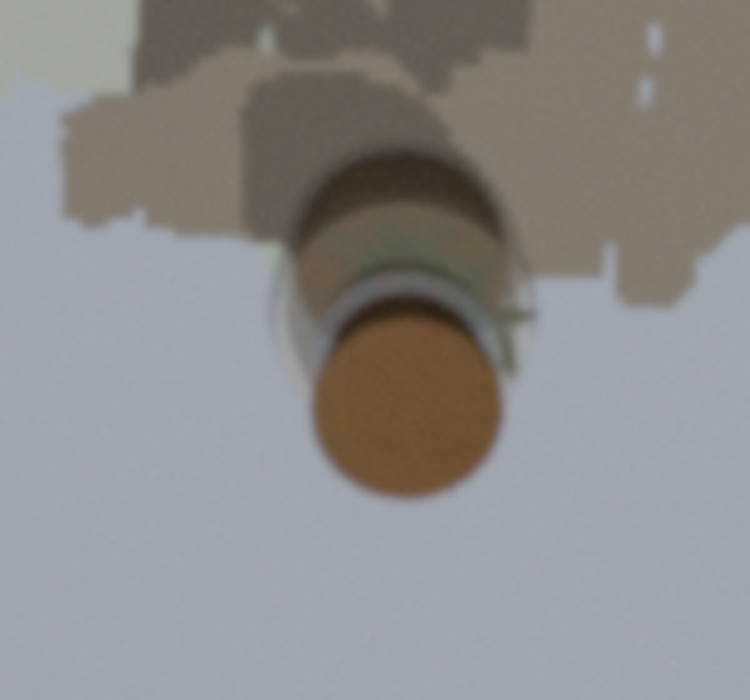

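```bash
python3 - <<'E'
from h import *
s=manip.read_state(); print(wat(*cr((407,405),(180,130),5),.1,s))
E
python3 -m handwheel '[15,3,0,0,0,0,1, 35,1,0,0,0,0,1, 35,0,0,0,0,0,1, 0,0,0,0,0,0,1]'; python3 - <<'E'
from h import *
go(.4885,-.0055,.031)
E
```

```text
[ 0.48861028 -0.00387455  0.1       ]
t: 24.1
tool_pos: [0.4881, 0.0031, 0.0736]
ee_rot: [0.002, 1.568, 0.007]
wrist_force: [-0.6, 0.6, -0.5]
gripper_width: 1.001
t 24.10 pos [0.4881 0.0031 0.0736] F [-0.6  0.6 -0.5] grip 1.001 qp [-0.14  0.29  1.92  0.01  0.92 -1.72]
shift [42.6 -8.8  0.2] turn [ 0.19  0.16 -0.34]
```

```bash
python3 -m handwheel '[5,-7,0,0.2,0.2,-0.3,1, 0,0,0,0,0,0,1, 20,0,0,0,0,0,1, 12,0,0,0,0,0,1, 0,0,0,0,0,0,1]'; python3 - <<'E'
from h import *
go(.4886,-.0045,.031)
im=vision.get_image("wrist"); cv2.imwrite("pics/w20.png",im[:,:,::-1])
E
```

```text
t: 24.6
tool_pos: [0.4929, -0.0026, 0.0414]
ee_rot: [-0.002, 1.561, 0.001]
wrist_force: [-0.6, 0.2, -0.3]
gripper_width: 0.999
t 24.60 pos [ 0.4929 -0.0026  0.0414] F [-0.6  0.2 -0.3] grip 0.999 qp [-0.15  0.34  1.96  0.    0.84 -1.72]
shift [10.4 -1.9 -4.4] turn [0.13 0.55 0.03]
```

View pics/w20.png

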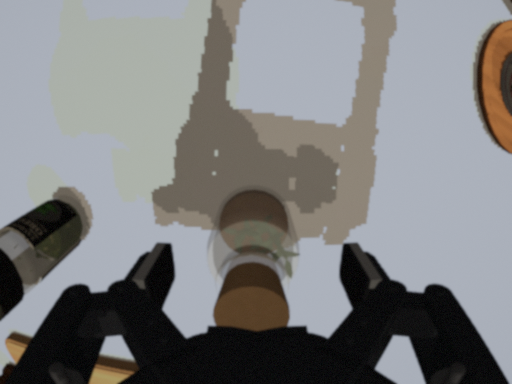

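```bash
python3 -m handwheel '[10,-2,-4,0.1,0.5,0,1, 2,0,-1,0,0,0,1, 0,0,0,0,0,0,1]'; python3 - <<'E'
from h import *
go(.4886,-.0045,.031)
E
```

```text
t: 24.95
tool_pos: [0.4904, -0.0052, 0.032]
ee_rot: [-0.001, 1.564, -0.001]
wrist_force: [0.8, -0.2, 1.1]
gripper_width: 1.001
t 24.95 pos [ 0.4904 -0.0052  0.032 ] F [ 0.8 -0.2  1.1] grip 1.001 qp [-0.15  0.35  1.97 -0.    0.81 -1.72]
shift [ 1.   0.7 -1.8] turn [0.02 0.4  0.08]
```

```bash
python3 -m handwheel '[1,1,-3,0,0.4,0,1, 0,0,0,0,0,0,0.2, 0,0,0,0,0,0,0.2, 0,0,0,0,0,0,0.2, 0,0,0,0,0,0,0.2, 0,0,0,0,0,0,0.2, 0,0,0,0,0,0,0.2]'; python3 - <<'E'
from h import *
go(.4886,-.0045,.031)
im=vision.get_image("wrist"); cv2.imwrite("pics/w21.png",im[:,:,::-1])
E
```

```text
t: 25.65
tool_pos: [0.4877, -0.0044, 0.0321]
ee_rot: [-0.002, 1.57, -0.001]
wrist_force: [-0.2, -0.2, 0.5]
gripper_width: 0.526
t 25.65 pos [ 0.4877 -0.0044  0.0321] F [-0.2 -0.2  0.5] grip 0.526 qp [-0.15  0.35  1.97 -0.    0.82 -1.72]
shift [ 1.1 -0.1  0.9] turn [0.03 0.06 0.12]
```

View pics/w21.png

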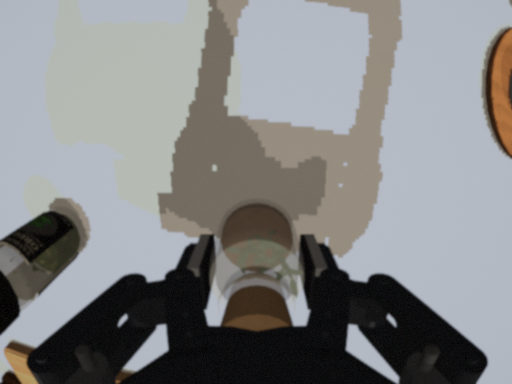

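```bash
python3 -m handwheel '[-20,0,0,0,0,0,0.2, -40,0,0,0,0,0,0.2, -40,0,0,0,0,0,0.2, -20,30,0,0,0,0,0.2, 0,45,0,0,0,0,0.2, 0,45,0,0,0,0,0.2, 0,45,0,0,0,0,0.2, 0,45,0,0,0,0,0.2, 0,30,0,0,0,0,0.2, 0,0,0,0,0,0,0.2]'; python3 - <<'E'
from h import *
go(.489,.277,.037)
E
```

```text
t: 26.7
tool_pos: [0.4867, 0.2441, 0.1531]
ee_rot: [0.004, 1.575, -0.004]
wrist_force: [-0.9, -0.6, -3.0]
gripper_width: 0.521
t 26.70 pos [0.4867 0.2441 0.1531] F [-0.9 -0.6 -3. ] grip 0.521 qp [ 0.34  0.29  1.69  0.    1.17 -1.23]
shift [116.1  32.9   2.7] turn [-0.3  -0.26 -0.02]
```

```bash
python3 -m handwheel '[5,30,2,-0.3,-0.2,0,0.2, 25,3,0,0,0,0,0.2, 35,0,0,0,0,0,0.2, 10,0,0,0,0,0,0.2, 0,0,0,0,0,0,0.2]'; python3 - <<'E'
from h import *
go(.489,.277,.037)
im=vision.get_image("wrist"); cv2.imwrite("pics/w22.png",im[:,:,::-1])
E
python3 crop.py pics/w22.png 180 140 160 150 5 pics/w22c.png
```

```text
t: 27.2
tool_pos: [0.488, 0.277, 0.0749]
ee_rot: [-0.004, 1.573, 0.0]
wrist_force: [0.3, 0.4, -1.7]
gripper_width: 0.524
t 27.20 pos [0.488  0.277  0.0749] F [ 0.3  0.4 -1.7] grip 0.524 qp [ 0.39  0.39  1.76 -0.    1.   -1.18]
shift [37.9  0.1  1. ] turn [ 0.16 -0.13  0.14]
```

View pics/w22c.png

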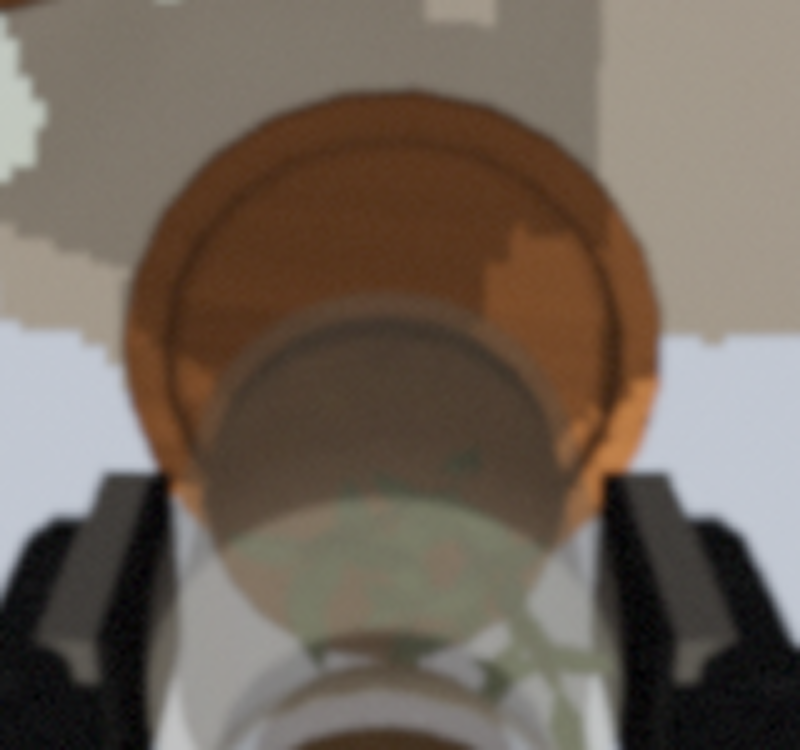

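```bash
python3 - <<'E'
from h import *
s=manip.read_state()
c=lambda x,y: cr((x,y),(180,140),5)
fitc([c(125,0)[0],c(0,90)[1],c(660,0)[0],None],.041,.012,s,[.49,.276])
E
python3 -m handwheel '[10,1,2,0.2,-0.1,0.1,0.2, 15,0,0,0,0,0,0.2, 3,0,0,0,0,0,0.2, 0,0,0,0,0,0,0.2]'; python3 - <<'E'
from h import *
go(.489,.277,.038)
E
```

```text
[0.4912 0.2774] res [-1.1  0.1  1.1]
t: 27.65
tool_pos: [0.4943, 0.2779, 0.0504]
ee_rot: [0.005, 1.563, -0.001]
wrist_force: [0.1, -1.2, -1.6]
gripper_width: 0.519
t 27.65 pos [0.4943 0.2779 0.0504] F [ 0.1 -1.2 -1.6] grip 0.519 qp [ 0.39  0.42  1.78 -0.    0.93 -1.18]
shift [12.4 -0.9 -5.4] turn [-0.2   0.47 -0.15]
```

```bash
python3 -m handwheel '[7,-1,-5,-0.2,0.5,-0.1,0.2, 5,0,-1,0,0,0,0.2, 0,0,0,0,0,0,0.2]'; python3 - <<'E'
from h import *
go(.4895,.2773,.037)
im=vision.get_image("wrist"); cv2.imwrite("pics/w23.png",im[:,:,::-1])
E
python3 crop.py pics/w23.png 180 140 160 150 5 pics/w23c.png
```

```text
t: 27.95
tool_pos: [0.4892, 0.2771, 0.0394]
ee_rot: [0.002, 1.569, 0.001]
wrist_force: [0.3, -0.4, -2.2]
gripper_width: 0.524
t 27.95 pos [0.4892 0.2771 0.0394] F [ 0.3 -0.4 -2.2] grip 0.524 qp [ 0.39  0.43  1.8   0.    0.91 -1.18]
shift [2.4 0.2 0.3] turn [-0.01  0.12 -0.12]
```

View pics/w23c.png

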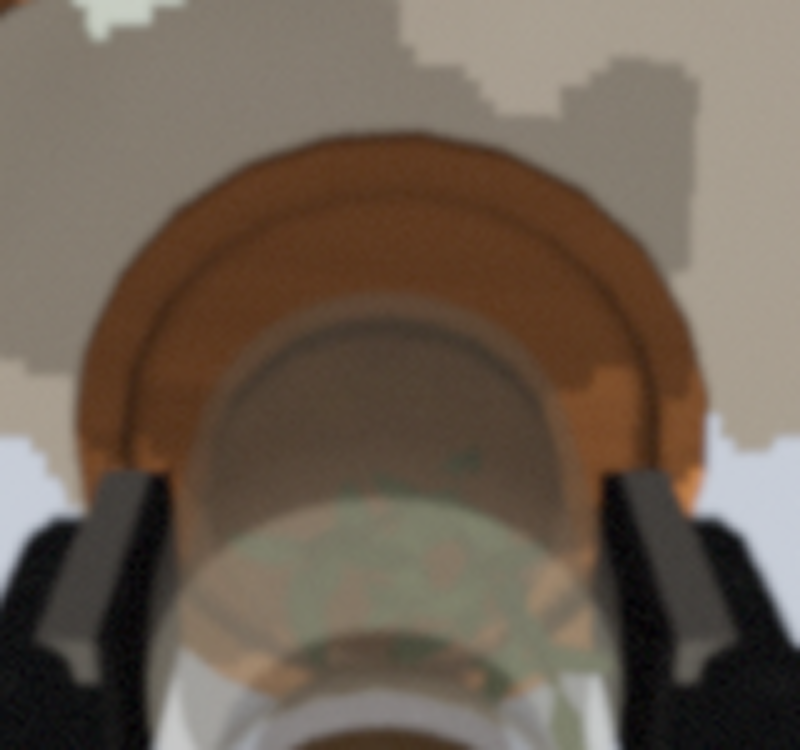

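```bash
python3 -m handwheel '[4,1,0,0,0,0,0.2, 0,0,0,0,0,0,0.2]'
```

```text
t: 28.2
tool_pos: [0.4907, 0.2785, 0.0376]
ee_rot: [0.002, 1.565, 0.002]
wrist_force: [0.4, 0.2, -1.7]
gripper_width: 0.522
```

```bash
python3 -m handwheel '[3,0,-2,0,0.2,0,0.2, 0,0,0,0,0,0,0.2]'
```

```text
t: 28.4
tool_pos: [0.4918, 0.279, 0.0378]
ee_rot: [0.002, 1.561, 0.004]
wrist_force: [-1.6, 0.4, -2.5]
gripper_width: 0.521
```

```bash
python3 -m handwheel '[2,-1,-3,0,0.6,0,0.2]'; python3 -c "
from h import *
go(.49,.278,.037)"
```

```text
t: 28.5
tool_pos: [0.491, 0.279, 0.0371]
ee_rot: [0.003, 1.567, 0.006]
wrist_force: [2.4, 0.7, 10.5]
gripper_width: 0.525
t 28.50 pos [0.491  0.279  0.0371] F [ 2.4  0.7 10.5] grip 0.525 qp [ 0.39  0.43  1.8   0.01  0.9  -1.18]
shift [ 0.1 -1.  -1. ] turn [ 0.11  0.23 -0.34]
```

Contact at 10 N. Releasing.

```bash
python3 -m handwheel '[0,-1,-1,0,0,0,0.2, 0,0,0,0,0,0,0.7, 0,0,0,0,0,0,1, 0,0,0,0,0,0,1, 0,0,0,0,0,0,1, -30,0,0,0,0,0,1, -40,0,0,0,0,0,1, -40,0,0,0,0,0,1, -20,0,0,0,0,0,1, 0,0,0,0,0,0,1]'; python3 - <<'E'
from h import *
go(.49,.277,.17)
im=vision.get_image("wrist"); cv2.imwrite("pics/w24.png",im[:,:,::-1])
E
python3 crop.py pics/w24.png 190 120 150 140 5 pics/w24c.png
```

```text
t: 29.5
tool_pos: [0.4873, 0.2767, 0.168]
ee_rot: [0.001, 1.576, 0.004]
wrist_force: [-0.2, 0.2, -0.8]
gripper_width: 1.003
t 29.50 pos [0.4873 0.2767 0.168 ] F [-0.2  0.2 -0.8] grip 1.003 qp [ 0.39  0.3   1.64  0.01  1.21 -1.19]
shift [-2.   0.3  2.6] turn [ 0.09 -0.28 -0.19]
```

View pics/w24c.png

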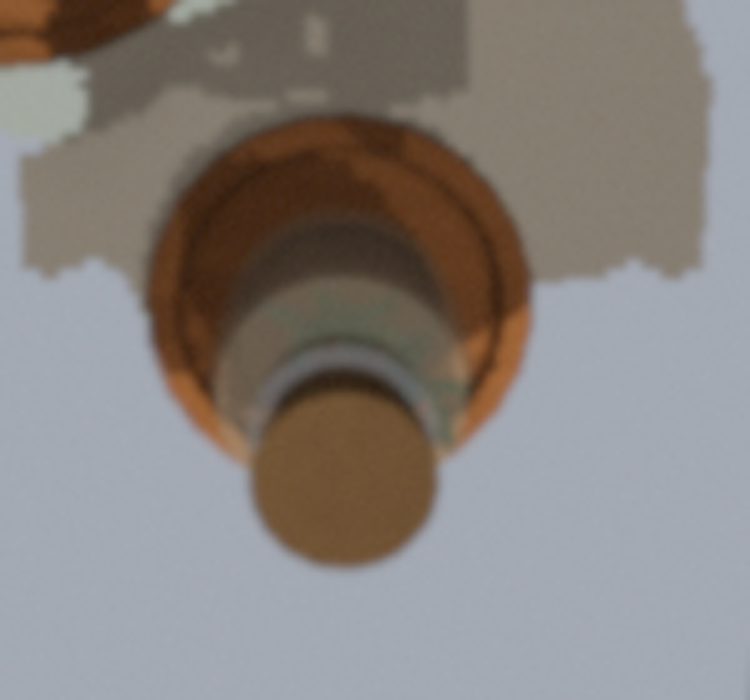

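View pics/w24.png

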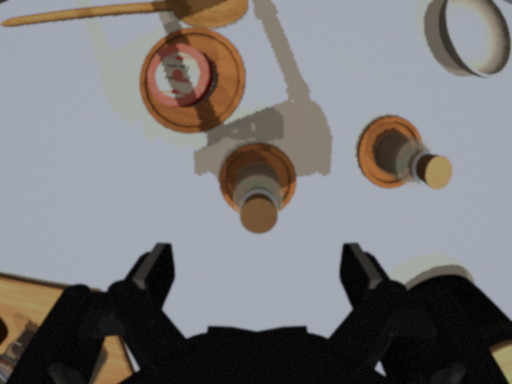

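```bash
python3 - <<'E'
from h import *
s=manip.read_state()
c=lambda x,y: cr((x,y),(190,120),5)
fitc([c(150,0)[0],c(0,116)[1],c(530,0)[0],None],.041,.012,s,[.49,.276])
print(wat(*c(344,476),.105,s))
E
python3 -m handwheel '[-30,-20,-10,0,0,0,1, -20,-45,-10,0,0,0,1, 0,-48,-5,0,0,0,1, 0,-48,-5,0,0,0,1, 0,-48,-5,0,0,0,1, 0,-48,-5,0,0,0,1, 0,-30,-5,0,0,0,1, 0,0,0,0,0,0,1]'
python3 - <<'E'
from h import *
im=vision.get_image("top"); cv2.imwrite("pics/t25.png",cv2.resize(im[130:260,60:460,::-1],None,fx=2,fy=2,interpolation=cv2.INTER_CUBIC)); cv2.imwrite("pics/t25f.png",im[:,:,::-1])
im=vision.get_image("scene"); cv2.imwrite("pics/s25.png",cv2.resize(im[140:260,150:420,::-1],None,fx=2.9,fy=2.9,interpolation=cv2.INTER_CUBIC))
E
python3 crop.py pics/t25f.png 85 150 130 100 6 pics/t25c.png
```

```text
[0.4903 0.2772] res [-1.3  0.1  1.3]
[0.49079003 0.27729355 0.105     ]
t: 30.35
tool_pos: [0.4351, -0.0196, 0.2032]
ee_rot: [-0.006, 1.6, 0.006]
wrist_force: [0.3, 1.1, -0.3]
gripper_width: 1.001
```

View pics/t25.png

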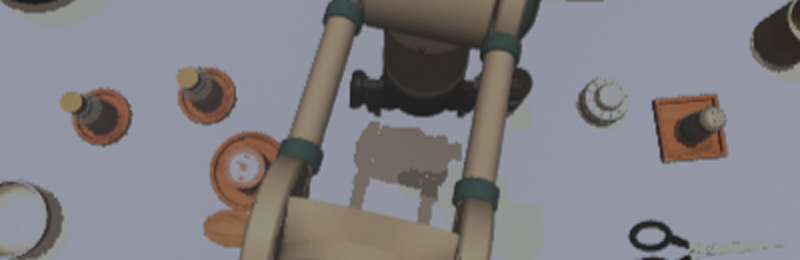

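View pics/s25.png

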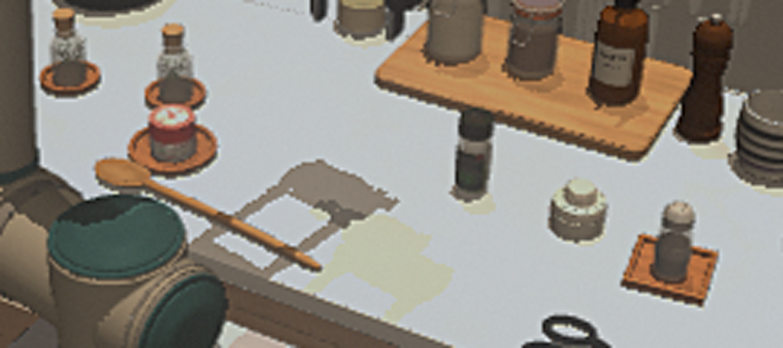

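View pics/t25c.png

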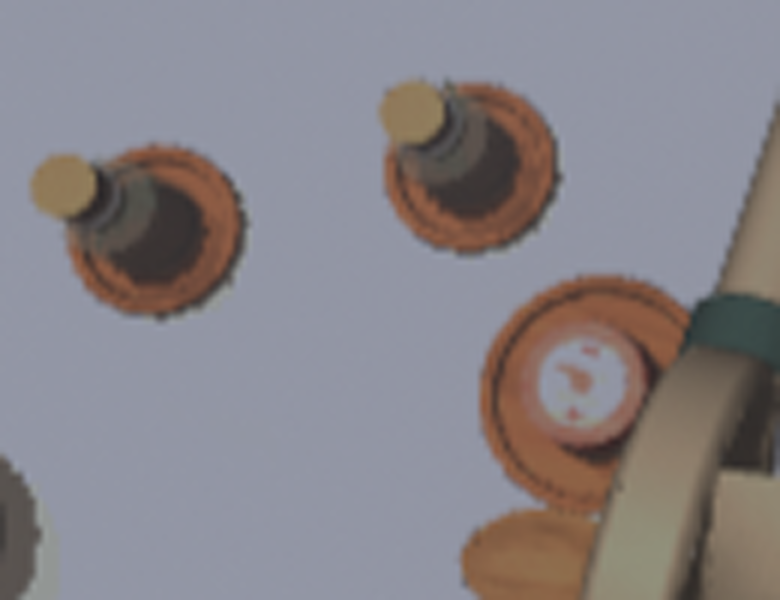

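```bash
python3 - <<'E'
from h import *
for n,c,z in [("pot",(583,385),.055),("A",(65,185),.105),("B",(413,112),.105)]: print(n,at("top",*cr(c,(85,150)),z))
print("shaker",at("top",*cr((0,0),(0,0)),0)[:0])
go(0,0,0)
E
```

```text
pot [0.38326883 0.20695032 0.055     ]
A [0.45818758 0.42457437 0.105     ]
B [0.49393303 0.27714002 0.105     ]
shaker []
t 30.45 pos [ 0.4355 -0.0168  0.2034] F [0.3 0.6 0.5] grip 1.002 qp [-0.2   0.1   1.81 -0.    1.26 -1.77]
shift [ 216.2   20.5 -429.2] turn [ 0.56 -1.68 -0.13]
```

```bash
python3 -c "
from workcell import job
print(job.hand_in())"
```

```text
the job is handed in; nothing more can be done
None
```

I placed all four items in their saucers and handed the job in at about 30.5 s. The pot went first, then the shaker, then the two corked bottles.

**Final checks (all items seen upright):**

| Item | Offset, wrist camera | Offset, top camera |
|---|---|---|
| Pot in the large saucer | about 2 mm | about 2 mm |
| Shaker in the square saucer | about 1 mm | not measured |
| Bottle in the left small saucer | about 1 mm | about 2 mm |
| Bottle in the right small saucer | about 1 mm | about 3 mm |

- **Left in place:** the black-capped jar and the timer looked untouched in the last pictures. The timer shows in both the top and scene views. The jar shows only in the scene view, because the arm hid it from above.
- **Robot:** it finished at about z = 0.20 m with the gripper open, touching nothing. The highest wrist force I read was about 13 N, when setting the shaker down.
- **Disagreements:** the scene camera's positions differed from the top camera's by up to about 10 mm, so I placed by the wrist view. The shaker's gripped opening read 0.45, narrower than I expected for its 44 mm body. It leaned about 2° in the grip and stood upright once released.

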